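Pry the retaining ring out of a reading magnifier

ROBOT

A 6-joint arm with a two-finger parallel gripper is mounted at the origin on a cart in front of the work surface, level with it; the furniture and walls round the work are solid. World frame = base frame: x ahead of the robot, y to its left, z up, the work surface at z = 0. Lengths are in m, angles in rad, forces in N, time in s.
With the tool pointing down it reaches from about 0.35 to 0.775 m from the base axis. Payload 7.3 kg.
Tool frame: the origin (TCP) lies midway between the tips of the shut fingers; the grasp point (between the pads) lies 19 mm behind it; z points along the fingers, y is the direction in which the jaws open and shut (so a half turn about z gives the same grasp; the last joint's range is limited). The gripper opens to 92 mm and grips with 3 to 60 N. Pads are 19 mm wide; open, the fingers measure 130 mm over their backs; the gripper's body (75 mm by 190 mm) begins 47 mm behind the grasp point.
Start: joints at [-1.25, 0.342, 1.524, -0, 1.275, -0.146], TCP at [0.236, -0.469, 0.196] pointing down, gripper open.
Joint ranges: [-2.53, 2.53], [-0.77, 2.02], [0.04, 2.7], [-1, 4.14], [0.28, 2.66], [-3.11, 3.11]. Speed limits (rad/s): [2.57, 2.57, 3.14, 3.14, 3.14, 3.14].

INTERFACE

Orientations are given as [roll, pitch, yaw] about the fixed x, y, z axes, in that order (R = Rz(yaw) Ry(pitch) Rx(roll)).
In Python, from cell import status, eyes, job gives the robot as it stands.
- The arm moves only by the tool jog_arm, never from a script. Its argument "series" is a list of rows, each a list of 3 entries, a list of its own where there are three numbers: the gripper command: -1 is shut, 1 is fully open, values between are in proportion, then the shift along the tool's x, y, z in m, then the turn, a rotation vector about the tool's x, y, z in rad. In form: [[grip, [x, y, z], [ax, ay, az]], ...]. A call has 1 to 12 rows; each row is the pose to reach, as a shift and turn from the pose commanded when the call began, along the tool's axes at that moment; what a row does not reach only later rows make up. A row lasts 1/12 s, in which the tool goes at most 41.7 mm and 7.16 degrees, less where a joint would pass 70% of its speed; a pose out of reach is approached as far as the arm can. A call with a gripper value outside its range is refused whole. The fingers move at their own pace and stop on an object; "squeeze" is the grip in N (left out, the last holds). Time passes only in rows, so rows that repeat a pose let the fingers close. It gives the time, the measured TCP pose, the force and the opening at its end, in the units of the state.
- status.observe(): the state, without advancing time (a new reading comes with each control period).
- eyes.read_camera(name): name is "side" or "top"; returns a dict with "img" (400x640x3 uint8, red, green, blue), "range_z" (400x640 float32, m along the optical axis (not along the pixel's ray), 0 where there is no reading), "camera_matrix" (3x3 intrinsics, pixels), "T" (4x4, takes a point from camera to world coordinates). Camera axes: x right, y down, z forward; pixel columns grow to the right and rows downward; lengths in m; the calibration is good to about 2 mm. A picture is of the moment at which its call begins.
- job.hand_in(): hands the job in, once; it reports no verdict.
The state is a dict: "time": time; "qpos": joint angles; "qvel": joint speeds; "joint_efforts": joint torques, N m; "tool_pos": TCP position; "tool_rot": TCP orientation; "contact_force": force on the tool from outside, world axes, zero at the start; "torque": the same for the moment, N m; "opening": finger opening in m.
Only numpy, scipy, OpenCV 4.12 (cv2) and the standard library are available. Lean on these libraries where they do the work, as an engineer would, in place of code of your own. Each camera call takes 0.05 s, during which the arm holds its last target.

TASK

The lens of this reading magnifier is scratched and has to be changed. With the flat blade of the pick, reach through the notch in the rim, get under the end of the split steel ring that lies across the notch and lift that end out over the rim without pressing on the glass; then lay the pick down on the desk, pull the ring right out and lay it flat in the small white tray. Leave the other things on the desk where they are.

Things in the scene. Friction and masses are not known exactly. Their poses are not given: they have to be found in the camera images.
- magnifier: stand magnifier for readers, fixed firmly to the desk: round grey rim with a black ribbed band, on a clear skirt and black foot; 98 mm across the rim, 105 mm across the foot, 47 mm high. Origin: centre of its underside; z up. Bore 76 mm across, with a groove for the ring under a rounded lip that is level with the rim's top. The rim is notched on the -x side
- sill (a point): middle of the floor of the notch in the rim; axes as the magnifier's. The notch is 14 mm wide (y), open to the top and at both ends; its floor is level, 36 mm above the desk, from x = -5.5 mm (outside of the rim) to x = +5.5 mm (bore). The wire of the ring passes above it at x = 1 to 6 mm
- lens: the glass at the bottom of the bore, 71 mm across; its flat top is 34 mm above the desk, 2 mm lower than the sill. Origin and axes as the magnifier's
- ring: split ring of springy round steel wire 4 mm thick, 76 mm across its centre line, seated in the groove, wire centre about 42.5 mm above the desk. Origin: its centre; axes as the magnifier's while seated. The gap runs from about 137 degrees (end b) to 173 degrees (end a), counted from +x towards +y. It presses outward and flexes sideways and up. Pulled up by a freed end it peels out within 60 mm
- ring_end_a (a point): middle of the wire at the end that lies across the notch, about 5 mm free between wire and sill. Axes as the ring's, turning as it flexes: the wire runs on along -y, curving towards +x; the ring's centre is 38 mm along +x. About 5 N upward on the wire in the notch frees it; it snaps out past 47 mm height and springs onto the rim, its end about 51 mm up, the rest still in the groove
- ring_end_b (a point): centre of the wire at the ring's other end, outside the notch, in the groove; same axes
- pick: ring pick with a blue handle and black grip, lying on the desk: handle 80 mm long, 14 mm wide, 18 mm high; then a round steel neck and a flat steel blade 6 mm wide and 2 mm thick, 31 mm long. 60 g. Origin: underside of the handle's middle; x points along it to the blade, z up; the blade's centre line is 9 mm above the underside and ends at x = 95 mm
- pick_tip (a point): tip of the pick's blade, middle of its thickness; axes as the pick's
- tray: small white open tray with a grey lining, fixed to the desk, 150 mm (x) by 130 mm (y) by 16 mm high, walls 3 mm, floor 3 mm thick. Origin: centre of its underside
- pen_black: bystander: pen with a black and white barrel lying flat, 137 mm long, 12 mm thick; origin under its middle
- eraser: bystander: small eraser, white with a blue sleeve, lying flat, 21 x 46 x 12 mm; origin under its middle

How it is judged:
By the outcome, as a careful person would: the job done as asked, in the order asked, and still so for the second after the job is handed in, with the robot touching nothing.
It also fails if it takes over 61 s, if anything falls off the work surface, if the arm or the gripper's body presses on something with over 40 N, if the wrist force passes 120 N, or if a joint passes its speed limit or range.

## Working session

There is one attempt and no reset: what is moved stays moved. The work goes in short steps, Python scripts to look and compute and a tool call to move; the robot and the scene stay as the last step left them, time stands still between calls to the robot, and variables do not carry over. Pictures are saved under pics/ and viewed, and the job is handed in when it is done.

Besides the shell and the picture viewer there is one more tool, called as name(argument=value, ...), one argument or row to a line, values as JSON. jog_arm: Moves the arm, as the interface text tells. Its arguments: {"type":"object","properties":{"series":{"type":"array","items":{"type":"array"}},"squeeze":{"type":"number"}},"required":["series"]}

```bash
mkdir -p pics; ls; cat > h.py <<'E'
import numpy as np,cv2
from cell import status,eyes,job
def snap(n,fn,crop=None,sc=1):
    d=eyes.read_camera(n); np.savez('%s.npz'%fn,**d)
    im=d['img'][:,:,::-1]
    cv2.imwrite('pics/%s.png'%fn,im); return d
def world(d,u,v,z=None):
    K=d['camera_matrix'];T=d['T']
    r=np.array([(u-K[0,2])/K[0,0],(v-K[1,2])/K[1,1],1.])
    if z is None: 
        p=r*d['range_z'][int(round(v)),int(round(u))]; return T[:3,:3]@p+T[:3,3]
    w=T[:3,:3]@r; s=(z-T[2,3])/w[2]; return T[:3,3]+s*w
def cloud(d):
    K=d['camera_matrix'];T=d['T'];Z=d['range_z']
    v,u=np.mgrid[:Z.shape[0],:Z.shape[1]]
    P=np.stack([(u-K[0,2])/K[0,0]*Z,(v-K[1,2])/K[1,1]*Z,Z],-1)
    W=P@T[:3,:3].T+T[:3,3]; W[Z==0]=np.nan; return W
E
python3 - <<'E'
from h import *
np.set_printoptions(precision=4,suppress=True)
print(status.observe())
for n in ['top','side']:
    d=snap(n,n+'0'); print(n,d['T'],d['camera_matrix'])
E
```

```text
pics
{'time': 0.0, 'qpos': array([-1.25  ,  0.3427,  1.5251,  0.    ,  1.2754, -0.146 ]), 'qvel': array([ 0.0013, -0.0009, -0.0011, -0.0004,  0.0012, -0.0023]), 'joint_efforts': array([ -0.0014, -43.1248, -24.4221,   0.0717,   0.0559,  -0.0001]), 'tool_pos': array([ 0.2361, -0.4684,  0.1955]), 'tool_rot': array([-3.14  , -0.0002,  0.4668]), 'contact_force': array([ 0.6378, -0.2183,  0.758 ]), 'torque': array([ 0.0107,  0.036 , -0.0128]), 'opening': 0.09202215547134704}
top [[-0.0132 -0.9975  0.0698  0.376 ]
 [-0.9999  0.0133 -0.     -0.0288]
 [-0.0009 -0.0698 -0.9976  1.2214]
 [ 0.      0.      0.      1.    ]] [[382.9238   0.     323.8858]
 [  0.     382.9238 200.7214]
 [  0.       0.       1.    ]]
side [[ 0.9998  0.0142  0.0127  0.443 ]
 [-0.0009 -0.6335  0.7738 -0.8315]
 [ 0.0191 -0.7736 -0.6333  0.7015]
 [ 0.      0.      0.      1.    ]] [[380.0429   0.     321.492 ]
 [  0.     380.0429 194.8126]
 [  0.       0.       1.    ]]
```

View pics/top0.png

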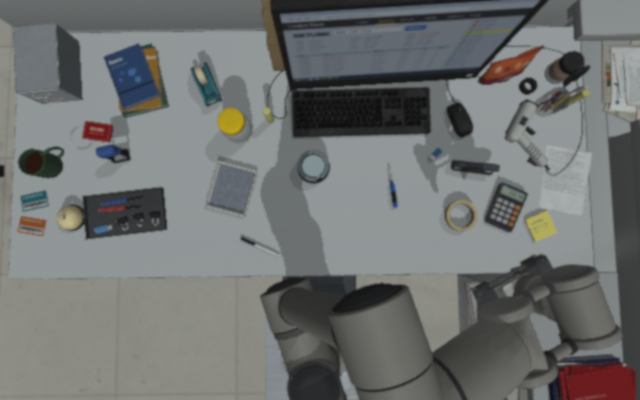

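View pics/side0.png

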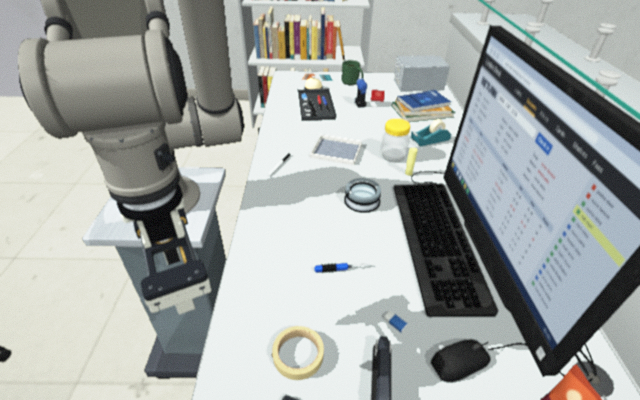

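The top view shows the magnifier at about (313,166), the pick at (392,188) with its blade up the image (+x world), the tray at (232,187), the pen at (260,245) and the eraser at (438,156). Next I enlarge these areas.

```bash
python3 - <<'E'
from h import *
t=np.load('top0.npz');s=np.load('side0.npz')
def crop(d,u0,v0,w,h,k): return cv2.resize(np.ascontiguousarray(d['img'][v0:v0+h,u0:u0+w,::-1]),None,fx=k,fy=k,interpolation=cv2.INTER_CUBIC)
a=crop(t,288,141,50,50,8);b=crop(s,335,170,50,50,8)
c=crop(t,367,155,50,60,6);c=cv2.resize(c,(400,480))[:200*2];
cv2.imwrite('pics/c1.png',np.hstack([a,b]))
c=crop(t,367,155,50,60,8); e=crop(s,307,250,80,40,5)
cv2.imwrite('pics/c2.png',np.hstack([c,np.vstack([e,np.zeros((280,400,3),np.uint8)])]))
W=cloud(t)
np.set_printoptions(precision=4,suppress=True)
for n,(u,v) in dict(mag=(313,166),pick=(392,188),tray=(232,187),pen=(260,245),eraser=(438,156)).items(): print(n,world(t,u,v))
# high points near magnifier
m=W[141:191,288:338].reshape(-1,3); print(np.nanmedian(W[200:230,340:380,2]))
rim=m[m[:,2]>0.04]; print(len(rim),(rim.max(0)+rim.min(0))/2,np.ptp(rim,axis=0))
Ws=cloud(s); m=Ws[160:230,330:395].reshape(-1,3);rim=m[(m[:,2]>0.04)&(m[:,2]<.06)];print(len(rim),(rim.max(0)+rim.min(0))/2,np.ptp(rim,axis=0))
E
```

```text
mag [0.5675 0.0035 0.0401]
pick [ 0.4979 -0.2449  0.0157]
tray [0.5091 0.2642 0.0038]
pen [0.3238 0.1742 0.0085]
eraser [ 0.6007 -0.3978  0.0025]
0.00022382212074600893
376 [0.5707 0.0049 0.0475] [0.0966 0.0962 0.0149]
369 [0.572  0.0003 0.0454] [0.0957 0.0972 0.0107]
```

View pics/c1.png

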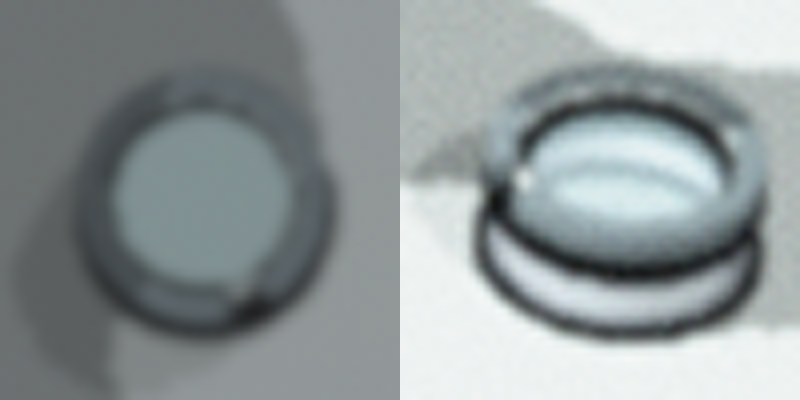

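View pics/c2.png

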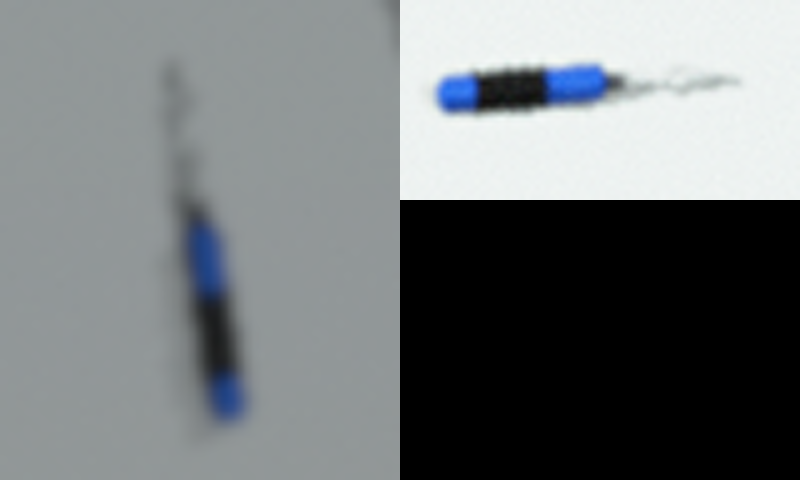

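```bash
python3 - <<'E'
from h import *
from scipy.optimize import least_squares
np.set_printoptions(precision=4,suppress=True)
t=np.load('top0.npz');s=np.load('side0.npz')
for d,uv in ((t,(288+250/8-.5,141+305/8-.5)),(t,(288+240/8-.5,141+297/8-.5)),(s,(335+102/8-.5,170+200/8-.5)),(s,(335+122/8-.5,170+180/8-.5))):
    for z in (.036,.0425): print(uv,z,world(d,*uv,z=z))
# rim: fit circle outer from clouds, z level
for nm,d in(('top',t),('side',s)):
    W=cloud(d).reshape(-1,3); k=(np.hypot(W[:,0]-.571,W[:,1]-.003)<.065)
    P=W[k]; print(nm,np.nanpercentile(P[:,2],[2,10,50,90,98]))
    for zl,zh in ((.043,.051),):
        q=P[(P[:,2]>zl)&(P[:,2]<zh)]
        f=lambda p: np.clip(np.abs(np.hypot(q[:,0]-p[0],q[:,1]-p[1])-.0435)-.0055,0,None)
        r=least_squares(f,[.571,.003]); print(nm,len(q),r.x,r.cost, np.median(q[:,2]))
    # pick: blue/black
    hsv=cv2.cvtColor(d['img'],cv2.COLOR_RGB2HSV)
    W=cloud(d); 
    m=(np.hypot(W[...,0]-.50,W[...,1]+.245)<.06)&((hsv[...,1]>120)|(hsv[...,2]<60))
    P=W[m]; print('handle',len(P),P.mean(0),P.max(0)); 
    c=P[:,:2].mean(0); u,sv,vt=np.linalg.svd(P[:,:2]-c); a=vt[0]*np.sign(vt[0][0]); pr=(P[:,:2]-c)@a; n=np.array([-a[1],a[0]]);pn=(P[:,:2]-c)@n
    print('dir',np.degrees(np.arctan2(a[1],a[0])),pr.min(),pr.max(),pn.min(),pn.max(),'mid',c+a*(pr.min()+pr.max())/2+n*(pn.min()+pn.max())/2)
    m=(abs(W[...,0]-.51)<.12)&(abs(W[...,1]-.264)<.11)&(W[...,2]>.008)
    P=W[m]; 
    if len(P)>20: print('tray',cv2.minAreaRect((P[:,:2]*1000).astype(np.float32)),np.median(P[:,2]))
E
```

```text
(318.75, 178.625) 0.036 [ 0.5282 -0.0138  0.036 ]
(318.75, 178.625) 0.0425 [ 0.5274 -0.0139  0.0425]
(317.5, 177.625) 0.036 [ 0.5314 -0.01    0.036 ]
(317.5, 177.625) 0.0425 [ 0.5306 -0.0101  0.0425]
(347.25, 194.5) 0.036 [ 0.5278 -0.0156  0.036 ]
(347.25, 194.5) 0.0425 [ 0.527  -0.0235  0.0425]
(349.75, 192.0) 0.036 [ 0.5354 -0.0043  0.036 ]
(349.75, 192.0) 0.0425 [ 0.5345 -0.0124  0.0425]
top [-0.0031 -0.0006  0.0342  0.048   0.0505]
top 311 [0.57  0.005] 3.358163809292415e-05 0.047150697110066364
handle 69 [ 0.4781 -0.2479  0.018 ] [ 0.5136 -0.2411  0.0223]
dir 7.030153462419089 -0.03778462559111279 0.03600551356621423 -0.005251680382113284 0.00486838553912785 mid [ 0.4773 -0.2482]
tray ((515.6702880859375, 296.99127197265625), (194.08541870117188, 154.18954467773438), 74.14347839355469) 0.013064692701928893
side [-0.0014 -0.0001  0.0334  0.0471  0.0489]
side 291 [0.5719 0.0008] 1.6195346592389124e-05 0.04696477381530839
handle 193 [ 0.4797 -0.2569  0.0142] [ 0.5185 -0.248   0.0222]
dir 7.250188097096967 -0.03637214722373272 0.03934646996414497 -0.003994214143907377 0.00790244712841267 mid [ 0.481  -0.2548]
tray ((506.8526306152344, 263.3349609375), (137.2474365234375, 150.09536743164062), 73.99824523925781) 0.013501297650665656
```

```bash
cat >> h.py <<'E'
from scipy.spatial.transform import Rotation as Ro
def delta(p,rpy=None):
    s=status.observe(); R0=Ro.from_euler('xyz',s['tool_rot'])
    R1=R0 if rpy is None else Ro.from_euler('xyz',rpy)
    np.set_printoptions(precision=4,suppress=True)
    print('t',s['time'],'pos',s['tool_pos'],'rot',s['tool_rot'],'F',s['contact_force'],'op',s['opening'])
    d=R0.inv().apply(np.array(p)-s['tool_pos']); rv=(R0.inv()*R1).as_rotvec()
    print('shift',d,'turn',rv,'rows',np.linalg.norm(d)/.0417,np.degrees(np.linalg.norm(rv))/7.16)
E
python3 - <<'E'
from h import *
delta([.5088,-.2467,.1],[-np.pi,0,.124])
delta([.5088,-.2467,.002],[-np.pi,0,.124])
E
```

```text
t 0.1 pos [ 0.2362 -0.4684  0.1956] rot [-3.1402 -0.0002  0.4668] F [-0.1178  0.5226 -0.0948] op 0.09186164099914666
shift [ 0.3432 -0.0752  0.0958] turn [-0.0014  0.      0.3428] rows 8.733692791181086 2.743400364483357
t 0.1 pos [ 0.2362 -0.4684  0.1956] rot [-3.1402 -0.0002  0.4668] F [-0.1178  0.5226 -0.0948] op 0.09186164099914666
shift [ 0.3432 -0.075   0.1938] turn [-0.0014  0.      0.3428] rows 9.621679273573575 2.743400364483357
```

jog_arm(
  series=[
    [1, [0.3432, -0.0752, 0.0958], [0, 0, 0.3428]],
    [1, [0.3432, -0.0752, 0.0958], [0, 0, 0.3428]],
    [1, [0.3432, -0.0752, 0.0958], [0, 0, 0.3428]],
    [1, [0.3432, -0.0752, 0.0958], [0, 0, 0.3428]],
    [1, [0.3432, -0.0752, 0.0958], [0, 0, 0.3428]],
    [1, [0.3432, -0.0752, 0.0958], [0, 0, 0.3428]],
    [1, [0.3432, -0.0752, 0.0958], [0, 0, 0.3428]],
    [1, [0.3432, -0.0752, 0.0958], [0, 0, 0.3428]],
    [1, [0.3432, -0.0752, 0.0958], [0, 0, 0.3428]],
    [1, [0.3432, -0.0752, 0.0958], [0, 0, 0.3428]],
    [1, [0.3432, -0.0752, 0.0958], [0, 0, 0.3428]],
    [1, [0.3432, -0.0752, 0.0958], [0, 0, 0.3428]],
  ],
)

```text
time: 1.1
tool_pos: [0.5086, -0.2472, 0.1001]
tool_rot: [-3.141, 0.001, 0.125]
contact_force: [-0.7, -0.9, -0.5]
opening: 0.0922
```

```bash
python3 - <<'E'
from h import *
delta([.5088,-.2467,.002],[-np.pi,0,.124])
d=snap('side','side1'); t=snap('top','top1')
a=cv2.resize(d['img'][190:310,270:410,::-1],None,fx=5,fy=5,interpolation=cv2.INTER_CUBIC); cv2.imwrite('pics/s1.png',a)
a=cv2.resize(t['img'][130:240,260:420,::-1],None,fx=5,fy=5,interpolation=cv2.INTER_CUBIC); cv2.imwrite('pics/t1.png',a)
E
```

```text
t 1.1 pos [ 0.5086 -0.2472  0.1001] rot [-3.1414  0.001   0.1248] F [-0.6923 -0.9052 -0.5116] op 0.0921510826926353
shift [ 0.0004 -0.0004  0.0981] turn [-0.0002  0.001   0.0008] rows 2.3520112589221958 0.010482692142049674
```

View pics/s1.png

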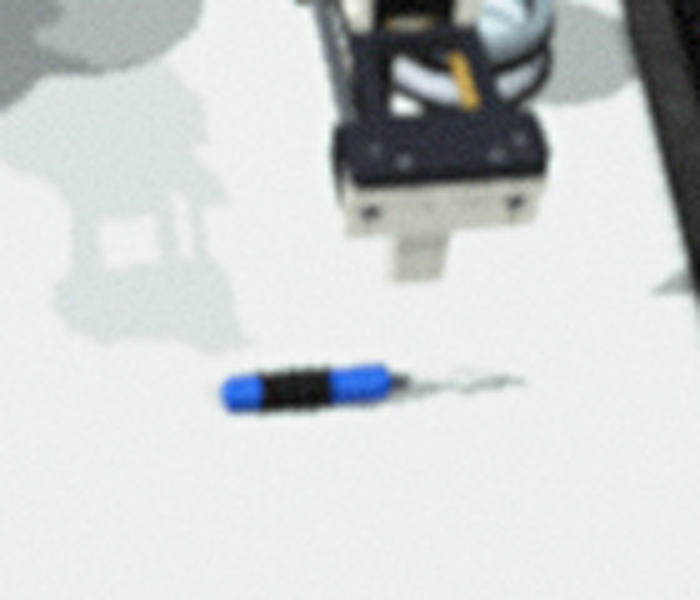

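View pics/t1.png

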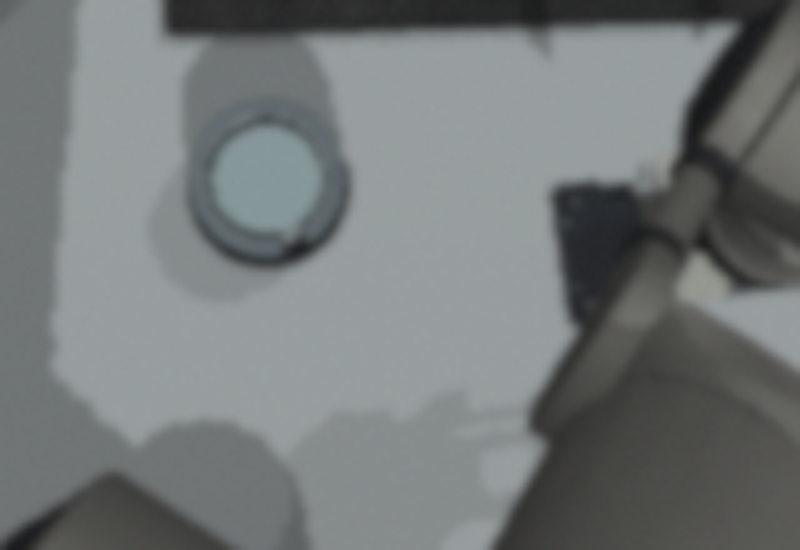

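The gripper hangs behind the pick, aligned with its handle. The side view has the handle at about (315–348, 267) and the tip at (374,266); the top view has the notch at about (319,178). I go down and close on the handle.

jog_arm(
  series=[
    [1, [0.0, 0, 0.04], [0, 0, 0]],
    [1, [0, 0, 0.08], [0, 0, 0]],
    [1, [0, 0, 0.0975], [0, 0, 0]],
    [1, [0, 0, 0.0975], [0, 0, 0]],
  ],
)

```text
time: 1.53
tool_pos: [0.5054, -0.2468, -0.0007]
tool_rot: [-3.137, 0.006, 0.122]
contact_force: [-0.6, 0.1, -0.4]
opening: 0.092
```

```bash
python3 - <<'E'
from h import *
delta([.5088,-.2467,.002],[-np.pi,0,.124])
d=snap('side','side2')
a=cv2.resize(d['img'][190:310,270:410,::-1],None,fx=5,fy=5,interpolation=cv2.INTER_CUBIC); cv2.imwrite('pics/s2.png',a)
E
```

```text
t 1.5333 pos [ 0.5054 -0.2468 -0.0007] rot [-3.1367  0.006   0.1217] F [-0.648   0.1275 -0.4032] op 0.0919696710790287
shift [ 0.0034  0.0003 -0.0028] turn [-0.0049  0.006  -0.0024] rows 0.10535448300110924 0.06498369664948186
```

View pics/s2.png

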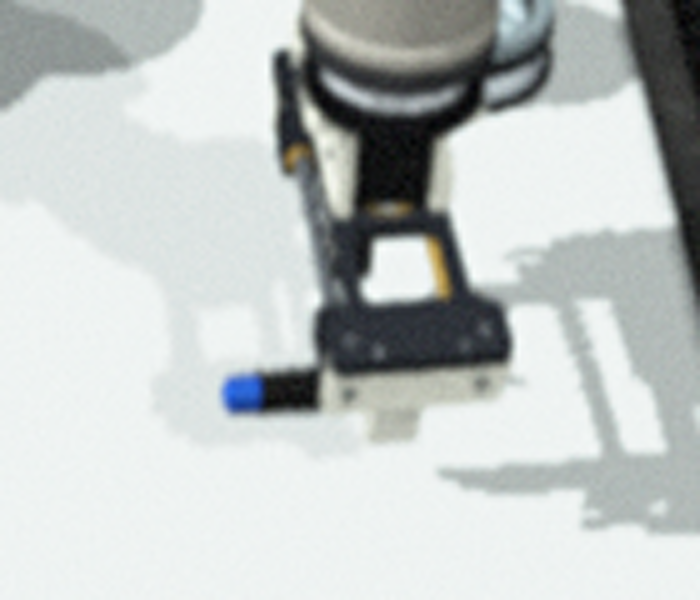

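jog_arm(
  series=[
    [1, [0, 0, -0.0018], [0, 0, 0]],
    [-1, [0, 0, -0.0018], [0, 0, 0]],
    [-1, [0, 0, -0.0018], [0, 0, 0]],
    [-1, [0, 0, -0.0018], [0, 0, 0]],
    [-1, [0, 0, -0.0018], [0, 0, 0]],
    [-1, [0, 0, -0.0018], [0, 0, 0]],
    [-1, [0, 0, -0.0018], [0, 0, 0]],
    [-1, [0, 0, -0.0018], [0, 0, 0]],
    [-1, [0, 0, -0.0018], [0, 0, 0]],
    [-1, [0, 0, -0.0018], [0, 0, 0]],
  ],
  squeeze=50,
)

```text
time: 2.42
tool_pos: [0.5089, -0.2472, 0.0046]
tool_rot: [-3.142, 0.0, 0.124]
contact_force: [0.3, -0.3, -0.1]
opening: 0.0363
```

jog_arm(
  series=[
    [-1, [0, 0, 0.003], [0, 0, 0]],
    [-1, [0, 0, 0.003], [0, 0, 0]],
    [-1, [0, 0, 0.003], [0, 0, 0]],
    [-1, [0, 0, 0.003], [0, 0, 0]],
    [-1, [0, 0, 0.003], [0, 0, 0]],
    [-1, [0, 0, 0.003], [0, 0, 0]],
    [-1, [0, 0, 0.003], [0, 0, 0]],
  ],
)

```text
time: 3.0
tool_pos: [0.509, -0.2472, 0.0018]
tool_rot: [3.141, -0.0, 0.124]
contact_force: [-0.0, 1.3, 0.9]
opening: 0.0005
```

The fingers shut on nothing, so I look.

```bash
python3 - <<'E'
from h import *
d=snap('side','side3')
a=cv2.resize(d['img'][190:310,270:410,::-1],None,fx=5,fy=5,interpolation=cv2.INTER_CUBIC); cv2.imwrite('pics/s3.png',a)
t=snap('top','top3')
a=cv2.resize(t['img'][130:240,340:480,::-1],None,fx=5,fy=5,interpolation=cv2.INTER_CUBIC); cv2.imwrite('pics/t3.png',a)
E
```

```text
(no output)
```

View pics/s3.png

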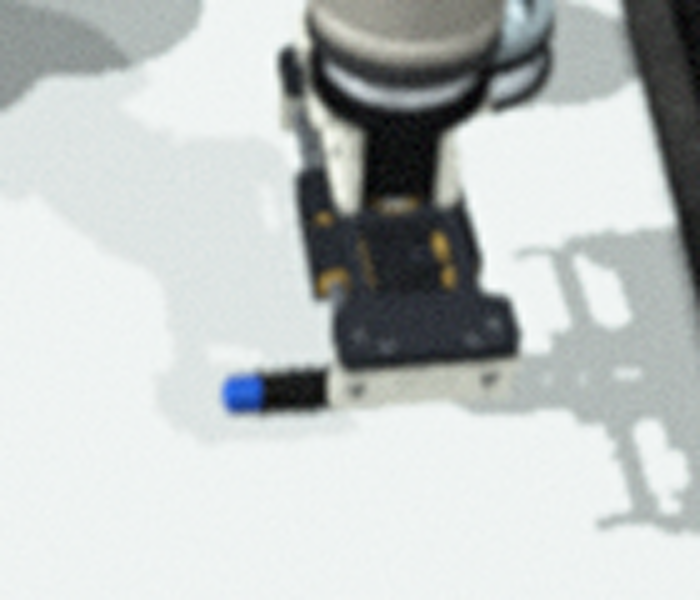

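View pics/t3.png

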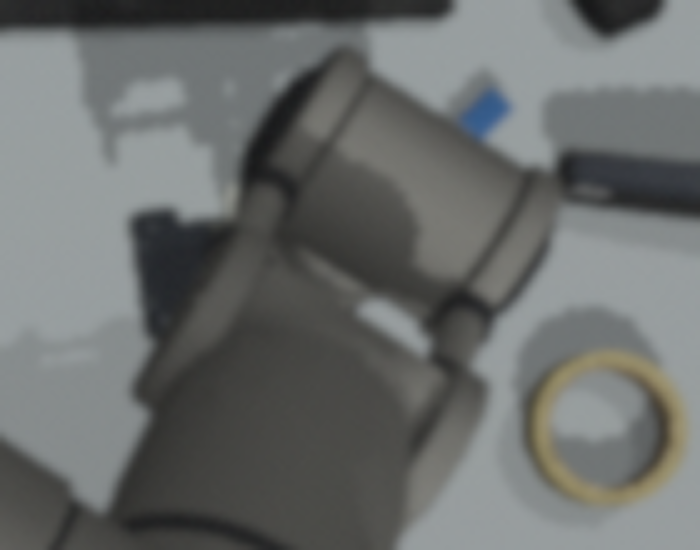

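jog_arm(
  series=[
    [-1, [0, 0, -0.02], [0, 0, 0]],
    [-1, [0, 0, -0.04], [0, 0, 0]],
    [-1, [0, 0, -0.06], [0, 0, 0]],
    [-1, [0, 0, -0.06], [0, 0, 0]],
  ],
)

```text
time: 3.43
tool_pos: [0.5111, -0.2486, 0.0656]
tool_rot: [3.137, -0.005, 0.124]
contact_force: [0.5, -0.2, 1.0]
opening: 0.0001
```

```bash
python3 - <<'E'
from h import *
print(status.observe()['opening'])
d=snap('side','side4')
a=cv2.resize(d['img'][190:310,270:410,::-1],None,fx=5,fy=5,interpolation=cv2.INTER_CUBIC); cv2.imwrite('pics/s4.png',a)
E
```

```text
0.00010385926433281425
```

View pics/s4.png

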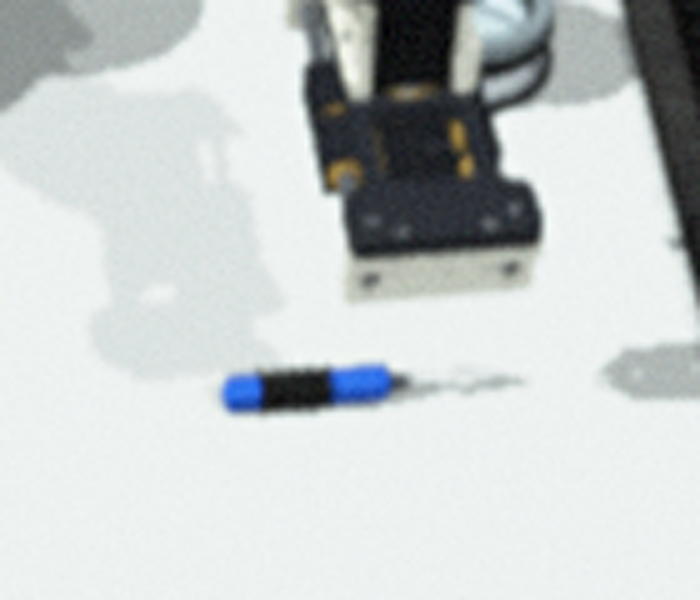

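```bash
python3 - <<'E'
from h import *
np.set_printoptions(precision=4,suppress=True)
for f in('side1','side2','side4'):
    d=np.load(f+'.npz'); print(f)
    for v in range(235,282,3):
        print(v,[ [round(float(x),3) for x in world(d,u,v)] for u in (345,349,352)])
E
```

```text
side1
235 [[0.496, -0.336, 0.201], [0.504, -0.337, 0.202], [0.509, -0.337, 0.202]]
238 [[0.517, -0.148, 0.0], [0.507, -0.313, 0.169], [0.513, -0.313, 0.169]]
241 [[0.517, -0.157, -0.002], [0.508, -0.312, 0.161], [0.514, -0.31, 0.159]]
244 [[0.516, -0.169, 0.0], [0.508, -0.31, 0.15], [0.515, -0.309, 0.149]]
247 [[0.516, -0.179, -0.0], [0.526, -0.178, -0.001], [0.533, -0.178, -0.001]]
250 [[0.515, -0.19, 0.001], [0.525, -0.187, -0.002], [0.533, -0.189, 0.0]]
253 [[0.515, -0.198, -0.001], [0.525, -0.197, -0.003], [0.532, -0.2, 0.001]]
256 [[0.514, -0.21, 0.001], [0.524, -0.209, 0.0], [0.531, -0.209, 0.0]]
259 [[0.514, -0.219, 0.001], [0.523, -0.22, 0.002], [0.531, -0.217, -0.002]]
262 [[0.512, -0.243, 0.017], [0.523, -0.227, -0.001], [0.53, -0.228, 0.001]]
265 [[0.511, -0.252, 0.017], [0.521, -0.248, 0.013], [0.528, -0.247, 0.012]]
268 [[0.511, -0.254, 0.009], [0.522, -0.246, 0.0], [0.529, -0.246, 0.0]]
271 [[0.512, -0.255, 0.0], [0.521, -0.256, 0.001], [0.529, -0.254, -0.001]]
274 [[0.512, -0.264, -0.0], [0.521, -0.265, 0.001], [0.528, -0.266, 0.002]]
277 [[0.511, -0.271, -0.002], [0.5
[... 1853 characters left out ...]
.532, -0.198, -0.001]]
256 [[0.514, -0.209, 0.0], [0.524, -0.211, 0.002], [0.531, -0.209, 0.0]]
259 [[0.514, -0.218, -0.0], [0.524, -0.217, -0.001], [0.531, -0.218, -0.0]]
262 [[0.512, -0.241, 0.016], [0.523, -0.229, 0.002], [0.53, -0.228, 0.0]]
265 [[0.511, -0.252, 0.018], [0.521, -0.246, 0.011], [0.528, -0.246, 0.011]]
268 [[0.511, -0.254, 0.01], [0.522, -0.247, 0.001], [0.529, -0.246, 0.0]]
271 [[0.512, -0.254, -0.001], [0.521, -0.256, 0.001], [0.528, -0.256, 0.001]]
274 [[0.511, -0.265, 0.001], [0.521, -0.264, 0.001], [0.528, -0.262, -0.002]]
277 [[0.511, -0.273, 0.0], [0.52, -0.273, 0.0], [0.527, -0.273, 0.0]]
280 [[0.511, -0.281, -0.001], [0.52, -0.28, -0.002], [0.527, -0.281, -0.001]]
```

The depth readings show the real finger tips about 43 mm above the reported TCP when open, and the gripper body 98 mm above it, not 66. So the fingers shut over the handle. I keep them part-open and descend further in small steps, watching the force.

jog_arm(
  series=[
    [-0.2, [0, 0, 0], [0, 0, 0]],
    [-0.2, [0, 0, 0], [0, 0, 0]],
    [-0.2, [0, 0, 0], [0, 0, 0]],
    [-0.2, [0, 0, 0], [0, 0, 0]],
    [-0.2, [0, 0, 0.03], [0, 0, 0]],
    [-0.2, [0, 0, 0.065], [0, 0, 0]],
    [-0.2, [0, 0, 0.075], [0, 0, 0]],
    [-0.2, [0, 0, 0.075], [0, 0, 0]],
  ],
)

```text
time: 4.15
tool_pos: [0.5066, -0.2457, -0.0164]
tool_rot: [-3.137, 0.006, 0.124]
contact_force: [-0.7, 0.2, 1.1]
opening: 0.0368
```

```bash
python3 - <<'E'
from h import *
delta([.5088,-.2467,-.029],[-np.pi,0,.124])
d=snap('side','side5')
a=cv2.resize(d['img'][190:310,270:410,::-1],None,fx=5,fy=5,interpolation=cv2.INTER_CUBIC); cv2.imwrite('pics/s5.png',a)
E
```

```text
t 4.15 pos [ 0.5066 -0.2457 -0.0164] rot [-3.1369  0.0056  0.124 ] F [-0.7419  0.2274  1.0634] op 0.03679882618117701
shift [0.0021 0.0013 0.0126] turn [-0.0047  0.0056 -0.    ] rows 0.3073510931937684 0.05832001877933095
```

View pics/s5.png

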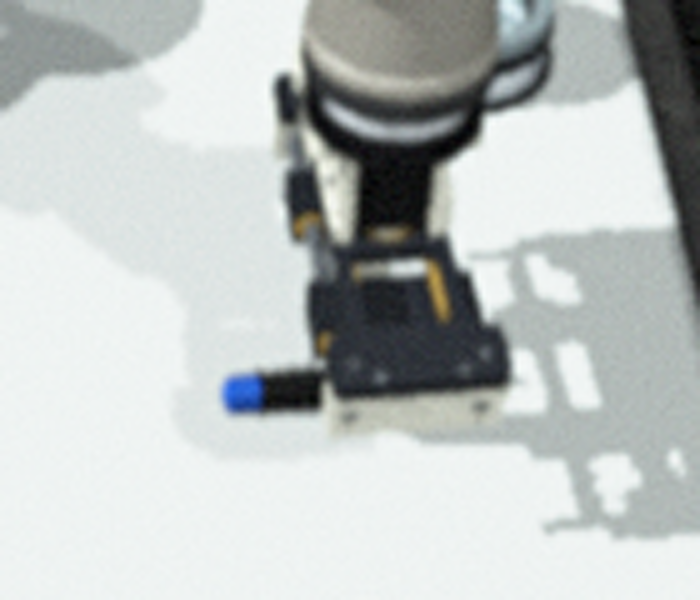

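The body is lower, nothing is touched, and the handle hasn't moved. I continue down.

jog_arm(
  series=[
    [-0.2, [0, 0, 0.006], [0, 0, 0]],
    [-0.2, [0, 0, 0.01], [0, 0, 0]],
    [-0.2, [0, 0, 0.01], [0, 0, 0]],
    [-0.2, [0, 0, 0.01], [0, 0, 0]],
  ],
)

```text
time: 4.53
tool_pos: [0.5093, -0.2475, -0.0226]
tool_rot: [3.141, -0.001, 0.124]
contact_force: [-0.6, 0.8, 0.3]
opening: 0.0368
```

jog_arm(
  series=[
    [-0.2, [0, 0, 0.002], [0, 0, 0]],
    [-0.2, [0, 0, 0.004], [0, 0, 0]],
    [-0.2, [0, 0, 0.006], [0, 0, 0]],
    [-0.2, [0, 0, 0.006], [0, 0, 0]],
  ],
)

```text
time: 4.87
tool_pos: [0.5087, -0.2471, -0.0296]
tool_rot: [-3.141, 0.0, 0.124]
contact_force: [-0.4, 0.1, 0.5]
opening: 0.0367
```

jog_arm(
  series=[
    [-1, [0, 0, 0], [0, 0, 0]],
    [-1, [0, 0, 0], [0, 0, 0]],
    [-1, [0, 0, 0], [0, 0, 0]],
    [-1, [0, 0, 0], [0, 0, 0]],
    [-1, [0, 0, 0], [0, 0, 0]],
    [-1, [0, 0, 0], [0, 0, 0]],
  ],
  squeeze=55,
)

```text
time: 5.37
tool_pos: [0.509, -0.2473, -0.0292]
tool_rot: [3.141, -0.0, 0.124]
contact_force: [-0.9, 1.3, 0.4]
opening: 0.0134
```

```bash
python3 - <<'E'
from h import *
delta([.509,-.2473,.031])
delta([.4417,-.0466,.0158],[-np.pi,0,.3665])
E
```

```text
t 5.3667 pos [ 0.509  -0.2473 -0.0292] rot [ 3.1414 -0.0001  0.124 ] F [-0.9025  1.3038  0.4073] op 0.013436838131580926
shift [ 0.      0.     -0.0602] turn [0. 0. 0.] rows 1.4439713977074131 0.0
t 5.3667 pos [ 0.509  -0.2473 -0.0292] rot [ 3.1414 -0.0001  0.124 ] F [-0.9025  1.3038  0.4073] op 0.013436838131580926
shift [-0.0419 -0.2075 -0.0451] turn [ 0.0002 -0.0001 -0.2425] rows 5.189195775345834 1.940318919077745
```

jog_arm(
  series=[
    [-1, [0, 0, -0.02], [0, 0, 0]],
    [-1, [0, 0, -0.045], [0, 0, 0]],
    [-1, [-0.007, -0.035, -0.045], [0, 0, -0.04]],
    [-1, [-0.014, -0.07, -0.045], [0, 0, -0.08]],
    [-1, [-0.021, -0.105, -0.045], [0, 0, -0.12]],
    [-1, [-0.028, -0.14, -0.045], [0, 0, -0.16]],
    [-1, [-0.035, -0.175, -0.045], [0, 0, -0.2]],
    [-1, [-0.042, -0.2075, -0.045], [0, 0, -0.2425]],
    [-1, [-0.042, -0.2075, -0.045], [0, 0, -0.2425]],
    [-1, [-0.042, -0.2075, -0.045], [0, 0, -0.2425]],
  ],
)

```text
time: 6.2
tool_pos: [0.4411, -0.0451, 0.0159]
tool_rot: [3.142, 0.0, 0.369]
contact_force: [0.7, -0.1, -0.4]
opening: 0.0134
```

```bash
python3 - <<'E'
from h import *
delta([.4417,-.0466,.0158],[-np.pi,0,.3665])
d=snap('side','side6')
a=cv2.resize(d['img'][150:250,260:400,::-1],None,fx=5,fy=5,interpolation=cv2.INTER_CUBIC); cv2.imwrite('pics/s6.png',a)
t=snap('top','top6')
a=cv2.resize(t['img'][130:240,260:400,::-1],None,fx=5,fy=5,interpolation=cv2.INTER_CUBIC); cv2.imwrite('pics/t6.png',a)
E
```

```text
t 6.2 pos [ 0.4411 -0.0451  0.0159] rot [3.1416 0.0002 0.3695] F [ 0.73   -0.0584 -0.3784] op 0.013351421066128735
shift [0.     0.0016 0.0001] turn [0.     0.0002 0.003 ] rows 0.039122105656830886 0.023892367483212495
```

View pics/s6.png

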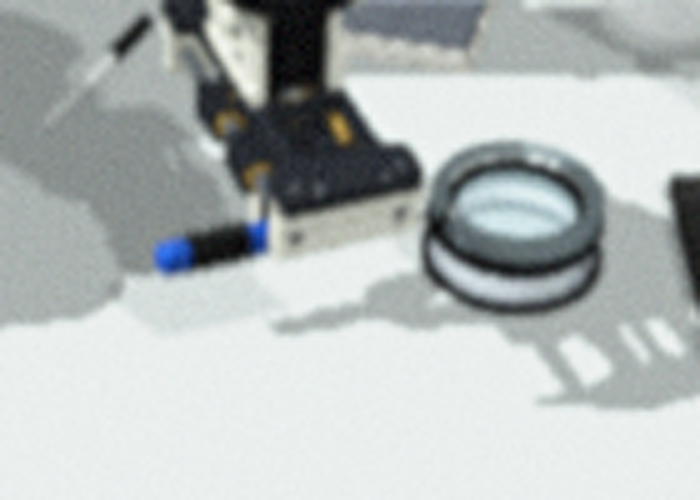

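View pics/t6.png

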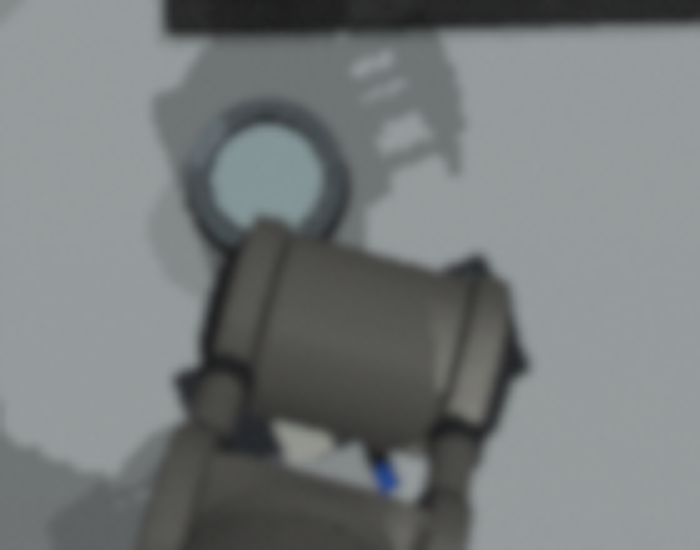

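The gripper hides the blade in both views, but the side view shows the handle's rear cap at about (292,201). I use that for the pick's offset along its axis, and unwrap the rim in both views for the notch angle.

```bash
python3 - <<'E'
from h import *
np.set_printoptions(precision=4,suppress=True)
d=np.load('side6.npz'); hsv=cv2.cvtColor(d['img'],cv2.COLOR_RGB2HSV); W=cloud(d)
m=(hsv[...,1]>130)&(hsv[...,0]>95)&(hsv[...,0]<130)&(W[...,2]>.03)&(abs(W[...,1]+.07)<.05)&(abs(W[...,0]-.38)<.06)
P=W[m]; print(len(P)); a=np.array([np.cos(.3695),np.sin(.3695)]);tc=np.array([.4411,-.0451])
pr=(P[:,:2]-tc)@a; pn=(P[:,:2]-tc)@np.array([-a[1],a[0]]); print(np.percentile(pr,[0,5,50,95,100]),np.percentile(pn,[0,5,50,95,100]),np.percentile(P[:,2],[0,50,95,100]))
def proj(d,X):
    K=d['camera_matrix'];T=d['T']; c=(X-T[:3,3])@T[:3,:3]; return c[...,0]/c[...,2]*K[0,0]+K[0,2],c[...,1]/c[...,2]*K[1,1]+K[1,2]
rows=[]
for f,C in(('top0',(.570,.005)),('top1',(.570,.005)),('side0',(.572,.0008))):
    d=np.load(f+'.npz')
    for z in(.047,.0425,.036):
        th=np.radians(np.arange(160,250,.25)); r=np.linspace(.028,.056,60)
        X=np.stack([C[0]+r[:,None]*np.cos(th),C[1]+r[:,None]*np.sin(th),np.full((60,len(th)),z)],-1)
        u,v=proj(d,X); im=cv2.remap(d['img'],u.astype(np.float32),v.astype(np.float32),cv2.INTER_CUBIC)
        rows.append(im)
I=np.vstack([np.hstack(rows[i:i+3][:2]) for i in(0,3,6)])
I=cv2.resize(I[:,:,::-1],None,fx=1.1,fy=3)
for k in range(0,720,40): cv2.line(I,(int(k*1.1),0),(int(k*1.1),4),(0,0,255),1)
cv2.imwrite('pics/unw.png',I); print(I.shape)
E
```

```text
59
[-0.0706 -0.0693 -0.0578 -0.0138 -0.0115] [-0.0118 -0.009  -0.0063 -0.0004  0.0008] [0.0513 0.0607 0.0642 0.0657]
(540, 792, 3)
```

View pics/unw.png

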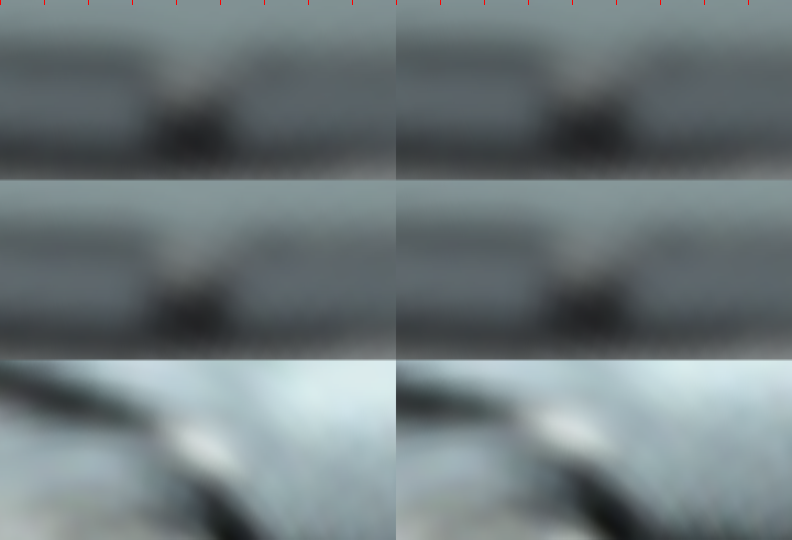

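jog_arm(
  series=[
    [-1, [0, 0, 0], [0, 0.12, 0]],
    [-1, [0, 0, 0], [0, 0.24, 0]],
    [-1, [0, 0, 0], [0, 0.36, 0]],
    [-1, [0, 0, 0], [0, 0.48, 0]],
    [-1, [0, 0, 0], [0, 0.5, 0]],
    [-1, [0, 0, 0], [0, 0.5, 0]],
    [-1, [0, 0, 0], [0, 0.5, 0]],
  ],
)

```text
time: 6.88
tool_pos: [0.4425, -0.0392, 0.0151]
tool_rot: [-3.11, -0.439, 0.367]
contact_force: [-0.5, 0.2, -0.6]
opening: 0.0136
```

```bash
python3 - <<'E'
from h import *
delta([.4417,-.0466,.0158],[-np.pi,0,.3665])
d=snap('side','side7')
a=cv2.resize(d['img'][150:250,260:400,::-1],None,fx=5,fy=5,interpolation=cv2.INTER_CUBIC); cv2.imwrite('pics/s7.png',a)
t=snap('top','top7')
a=cv2.resize(t['img'][130:240,260:400,::-1],None,fx=5,fy=5,interpolation=cv2.INTER_CUBIC); cv2.imwrite('pics/t7.png',a)
E
```

```text
t 6.8833 pos [ 0.4425 -0.0392  0.0151] rot [-3.1102 -0.439   0.3675] F [-0.4723  0.153  -0.5777] op 0.013550471764890543
shift [-0.0028  0.0066 -0.0023] turn [-0.0311 -0.439   0.0078] rows 0.18033551840122386 3.5221379724329225
```

View pics/s7.png

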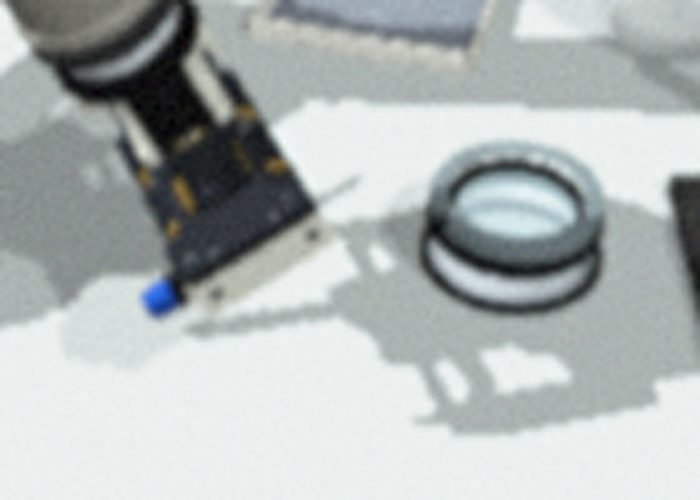

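View pics/t7.png

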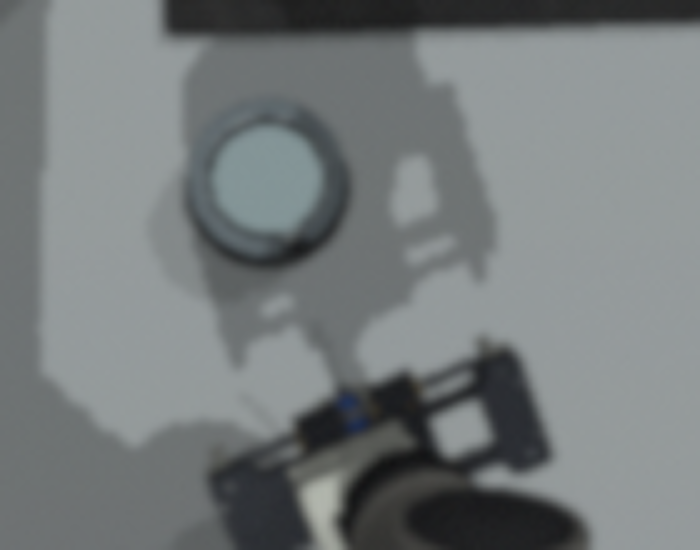

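```bash
cat >> h.py <<'E'
def proj(d,X):
    K=d['camera_matrix'];T=d['T']; c=(np.asarray(X)-T[:3,3])@T[:3,:3]; return c[...,0]/c[...,2]*K[0,0]+K[0,2],c[...,1]/c[...,2]*K[1,1]+K[1,2]
E
python3 - <<'E'
from h import *
np.set_printoptions(precision=4,suppress=True)
s=status.observe();print(s['tool_pos'],s['tool_rot'],s['time'])
R=Ro.from_euler('xyz',s['tool_rot']).as_matrix();p=s['tool_pos']
A=p+R@[.065,0,-.0382]; B=p+[0,0,.032]+R@[.065,0,-.0062]
for f in('side7','top7'):
    d=np.load(f+'.npz')
    for n,X in(('A',A),('B',B)): u,v=proj(d,X); print(f,n,X,u,v,'crop',(u-260+.5)*5,(v-(150 if 'side' in f else 130)+.5)*5)
a=cv2.resize(np.load('top7.npz')['img'][180:230,300:350,::-1],None,fx=12,fy=12,interpolation=cv2.INTER_CUBIC); a=cv2.convertScaleAbs(a,alpha=1.6,beta=-60); cv2.imwrite('pics/t7b.png',a)
a=cv2.resize(np.load('side7.npz')['img'][170:200,315:355,::-1],None,fx=12,fy=12,interpolation=cv2.INTER_CUBIC); cv2.imwrite('pics/s7b.png',a)
E
```

```text
[ 0.4411 -0.0386  0.0144] [-3.107  -0.4362  0.3649] 6.9833
side7 A [ 0.4816 -0.0246  0.0765] 331.1689663716713 184.71459012566365 crop 358.3448318583564 176.07295062831824
side7 B [ 0.4938 -0.0187  0.0795] 335.7021112316094 182.56359356637097 crop 381.0105561580471 165.31796783185484
top7 A [ 0.4816 -0.0246  0.0765] 322.3371547275065 192.30338536316333 crop 314.1857736375326 314.01692681581665
top7 B [ 0.4938 -0.0187  0.0795] 320.32564540549805 188.17235994552684 crop 304.12822702749025 293.3617997276342
```

View pics/t7b.png

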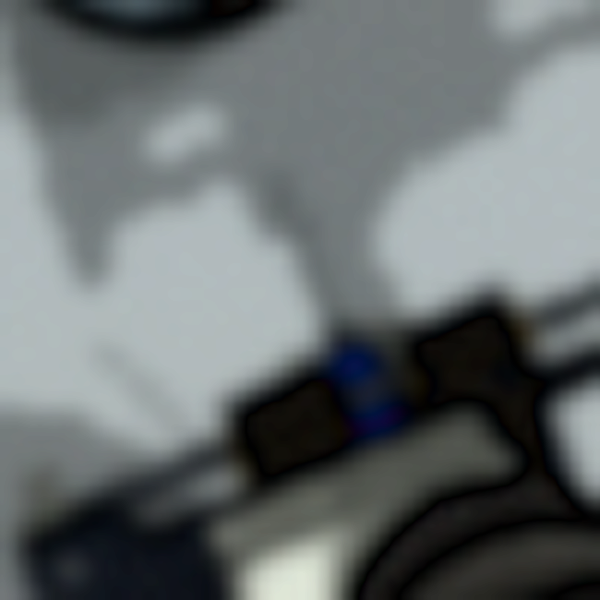

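View pics/s7b.png

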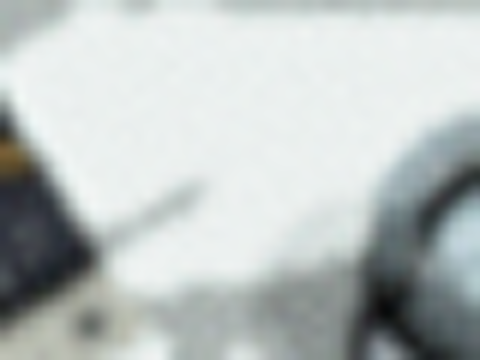

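The side view puts the blade tip at (331.6,184.5) and my tool model predicts (331.2,184.7). So the model holds, with the 32 mm offset lying along the tool axis. The top camera is biased about +3 mm in y. I level the pick and place its tip 15 mm outside the sill.

```bash
python3 - <<'E'
from h import *
delta([.4584,-.0485,.0],[np.pi,0,.414])
E
```

```text
t 6.9833 pos [ 0.4411 -0.0386  0.0144] rot [-3.107  -0.4362  0.3649] F [-0.4457  0.7385 -0.7505] op 0.013435727288340624
shift [0.0053 0.016  0.0178] turn [-0.0233 -0.4369 -0.0408] rows 0.5893112749503541 3.5164826522652963
```

jog_arm(
  series=[
    [-1, [0, 0.004, 0], [0, -0.12, 0]],
    [-1, [0, 0.008, 0], [0, -0.24, 0]],
    [-1, [0, 0.012, 0], [-0.01, -0.36, -0.02]],
    [-1, [0, 0.016, 0], [-0.0233, -0.437, -0.0408]],
    [-1, [0.0053, 0.016, 0.0178], [-0.0233, -0.437, -0.0408]],
    [-1, [0.0053, 0.016, 0.0178], [-0.0233, -0.437, -0.0408]],
    [-1, [0.0053, 0.016, 0.0178], [-0.0233, -0.437, -0.0408]],
  ],
)

```text
time: 7.57
tool_pos: [0.4613, -0.0498, 0.001]
tool_rot: [3.132, 0.004, 0.414]
contact_force: [0.3, 1.1, -0.8]
opening: 0.0137
```

```bash
python3 - <<'E'
from h import *
delta([.4584,-.0485,.0],[np.pi,0,.414])
E
```

```text
t 7.5667 pos [ 0.4613 -0.0498  0.001 ] rot [3.1323 0.0043 0.4137] F [ 0.3148  1.0853 -0.8135] op 0.013696443108819109
shift [-0.0021 -0.0024  0.001 ] turn [ 0.0093  0.0043 -0.0003] rows 0.07955709764411242 0.08204742475793422
```

jog_arm(
  series=[
    [-1, [0, 0, 0], [0, 0, 0]],
    [-1, [0, 0, 0], [0, 0, 0]],
    [-1, [0, 0, 0], [0, 0, 0]],
  ],
)

```text
time: 7.82
tool_pos: [0.4585, -0.0471, 0.0004]
tool_rot: [3.141, -0.0, 0.417]
contact_force: [0.5, -0.0, -0.5]
opening: 0.0133
```

```bash
python3 - <<'E'
from h import *
delta([.4584,-.0485,.0],[np.pi,0,.414])
d=snap('side','side8'); a=cv2.resize(d['img'][150:250,260:400,::-1],None,fx=5,fy=5,interpolation=cv2.INTER_CUBIC); cv2.imwrite('pics/s8.png',a)
t=snap('top','top8')
a=cv2.resize(t['img'][130:240,260:400,::-1],None,fx=5,fy=5,interpolation=cv2.INTER_CUBIC); cv2.imwrite('pics/t8.png',a)
E
```

```text
t 7.8167 pos [ 0.4585 -0.0471  0.0004] rot [ 3.1408 -0.0004  0.4174] F [ 0.5166 -0.0438 -0.4794] op 0.013261060647162908
shift [-0.0006  0.0012  0.0004] turn [ 0.0008 -0.0004  0.0034] rows 0.033974261614819416 0.027824469548021796
```

View pics/s8.png

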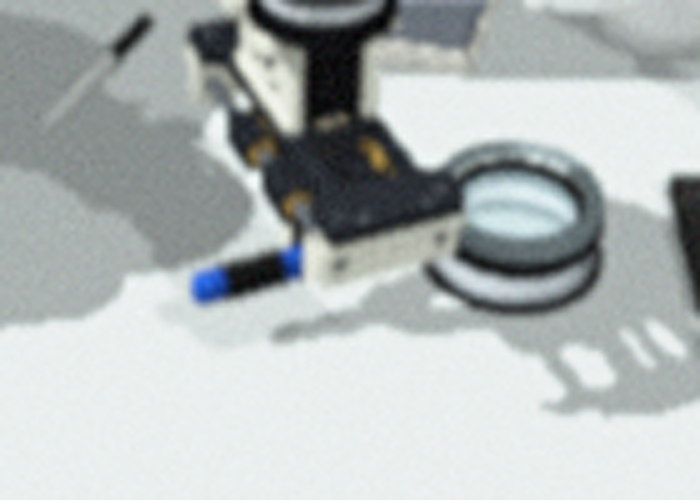

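View pics/t8.png

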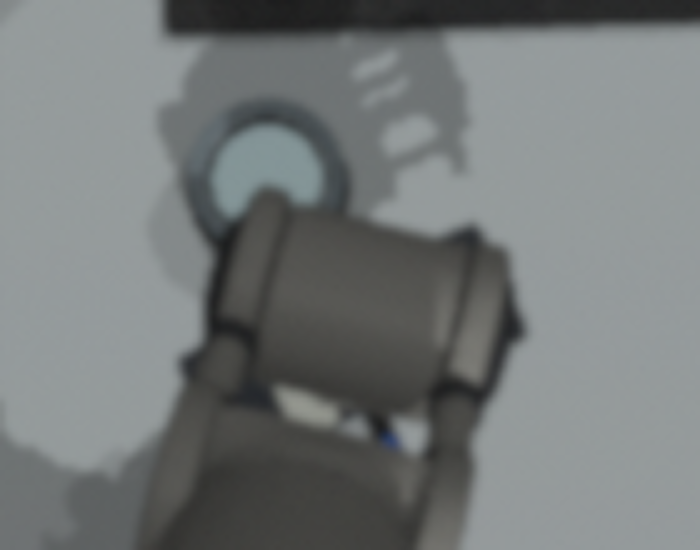

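The pick is level and points at the notch, though the gripper hides the tip. I advance slowly and watch the forces.

jog_arm(
  series=[
    [-1, [0, 0.001, 0.0003], [0, 0, 0]],
    [-1, [0.004, 0.001, 0.0003], [0, 0, 0]],
    [-1, [0.008, 0.001, 0.0003], [0, 0, 0]],
    [-1, [0.012, 0.001, 0.0003], [0, 0, 0]],
    [-1, [0.012, 0.001, 0.0003], [0, 0, 0]],
  ],
)

```text
time: 8.33
tool_pos: [0.4713, -0.0429, 0.0004]
tool_rot: [3.14, -0.001, 0.418]
contact_force: [0.4, 0.0, 0.0]
opening: 0.0137
```

jog_arm(
  series=[
    [-1, [0.003, 0, 0.0002], [0, 0, 0]],
    [-1, [0.006, 0, 0.0002], [0, 0, 0]],
    [-1, [0.009, 0, 0.0002], [0, 0, 0]],
    [-1, [0.01, 0, 0.0002], [0, 0, 0]],
    [-1, [0.01, 0, 0.0002], [0, 0, 0]],
  ],
)

```text
time: 8.75
tool_pos: [0.4797, -0.0387, -0.0]
tool_rot: [3.141, -0.0, 0.418]
contact_force: [-0.1, -0.4, -0.9]
opening: 0.0133
```

jog_arm(
  series=[
    [-1, [0, 0, -0.001], [0, 0, 0]],
    [-1, [0, 0, -0.002], [0, 0, 0]],
    [-1, [0, 0, -0.003], [0, 0, 0]],
    [-1, [0, 0, -0.004], [0, 0, 0]],
    [-1, [0, 0, -0.004], [0, 0, 0]],
  ],
)

```text
time: 9.17
tool_pos: [0.4789, -0.0388, 0.0038]
tool_rot: [3.141, 0.001, 0.418]
contact_force: [-0.8, 0.2, -4.7]
opening: 0.0135
```

The wire is pressing down on the blade with 4.7 N, so the blade is under it. I keep lifting.

jog_arm(
  series=[
    [-1, [0, 0, -0.001], [0, 0, 0]],
    [-1, [0, 0, -0.002], [0, 0, 0]],
    [-1, [0, 0, -0.003], [0, 0, 0]],
    [-1, [0, 0, -0.004], [0, 0, 0]],
    [-1, [0, 0, -0.004], [0, 0, 0]],
  ],
)

```text
time: 9.58
tool_pos: [0.4796, -0.0386, 0.0082]
tool_rot: [3.141, -0.0, 0.418]
contact_force: [0.9, -0.9, -1.6]
opening: 0.0138
```

jog_arm(
  series=[
    [-1, [0, 0, -0.001], [0, 0, 0]],
    [-1, [0, 0, -0.002], [0, 0, 0]],
    [-1, [0, 0, -0.003], [0, 0, 0]],
    [-1, [0, 0, -0.003], [0, 0, 0]],
  ],
)

```text
time: 9.92
tool_pos: [0.48, -0.0391, 0.0116]
tool_rot: [3.14, -0.001, 0.418]
contact_force: [-0.9, 1.1, -1.6]
opening: 0.0138
```

```bash
python3 - <<'E'
from h import *
delta([.4584,-.0485,.0],[np.pi,0,.414])
d=snap('side','side9'); a=cv2.resize(d['img'][165:225,330:400,::-1],None,fx=10,fy=10,interpolation=cv2.INTER_CUBIC); cv2.imwrite('pics/s9.png',a)
t=snap('top','top9')
a=cv2.resize(t['img'][140:200,285:345,::-1],None,fx=10,fy=10,interpolation=cv2.INTER_CUBIC); cv2.imwrite('pics/t9.png',a)
E
```

```text
t 9.9167 pos [ 0.48   -0.0391  0.0116] rot [ 3.1396 -0.0013  0.418 ] F [-0.9375  1.0728 -1.5794] op 0.013841800528220207
shift [-0.0236 -0.0002  0.0116] turn [ 0.002  -0.0013  0.004 ] rows 0.6300331179592413 0.03729062214160415
```

View pics/s9.png

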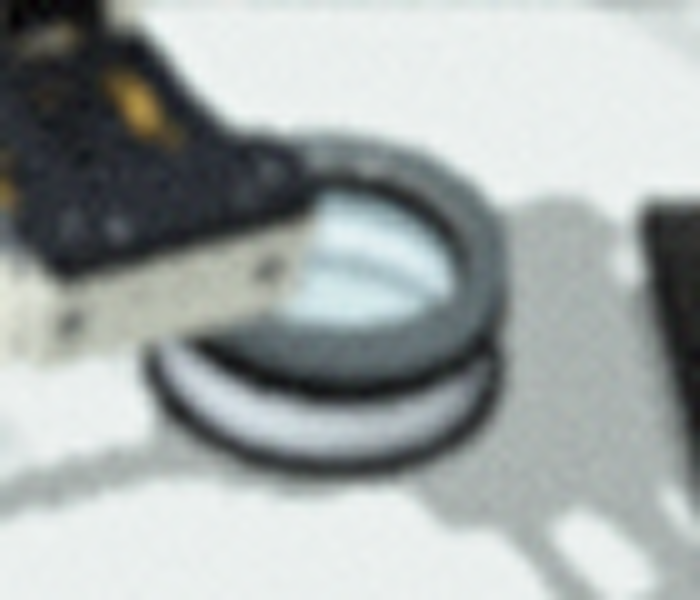

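View pics/t9.png

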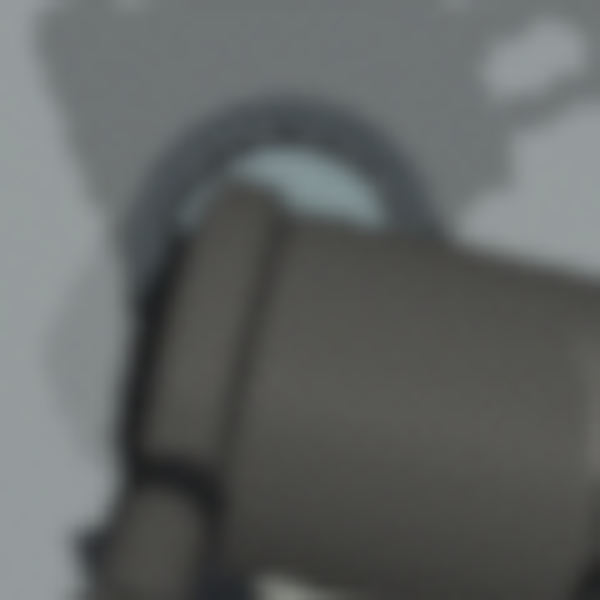

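jog_arm(
  series=[
    [-1, [-0.006, 0, 0], [0, 0, 0]],
    [-1, [-0.014, 0, 0], [0, 0, 0]],
    [-1, [-0.03, 0, 0], [0, 0, 0]],
    [-1, [-0.06, 0, 0], [0, 0, 0]],
    [-1, [-0.08, 0, 0], [0, 0, 0]],
    [-1, [-0.08, 0, 0], [0, 0, 0]],
    [-1, [-0.08, 0, 0], [0, 0, 0]],
  ],
)

```text
time: 10.6
tool_pos: [0.4053, -0.0718, 0.0112]
tool_rot: [3.141, 0.0, 0.416]
contact_force: [1.6, -0.0, -0.3]
opening: 0.0135
```

```bash
python3 - <<'E'
from h import *
delta([.4584,-.0485,.0],[np.pi,0,.414])
d=snap('side','side10'); a=cv2.resize(d['img'][165:225,330:400,::-1],None,fx=10,fy=10,interpolation=cv2.INTER_CUBIC); cv2.imwrite('pics/s10.png',a)
t=snap('top','top10')
a=cv2.resize(t['img'][140:200,285:345,::-1],None,fx=10,fy=10,interpolation=cv2.INTER_CUBIC); cv2.imwrite('pics/t10.png',a)
E
```

```text
t 10.6 pos [ 0.4053 -0.0718  0.0112] rot [3.1408 0.0001 0.4163] F [ 1.5602 -0.0252 -0.2803] op 0.013499729139085408
shift [0.058  0.0002 0.0112] turn [0.0008 0.0001 0.0023] rows 1.4157303522216393 0.01962404475229645
```

View pics/s10.png

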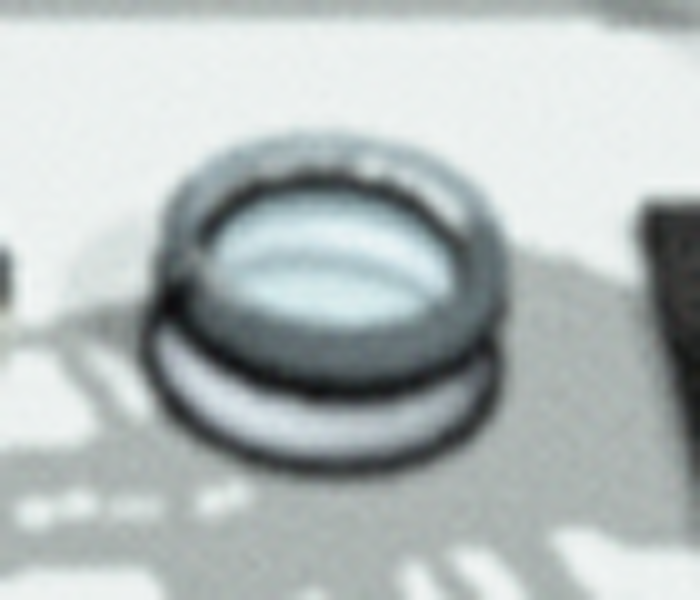

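View pics/t10.png

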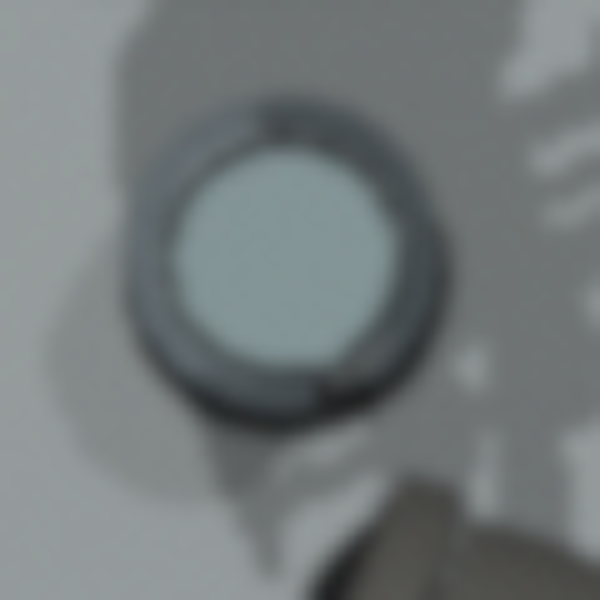

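In shadow, the notch region is at about (348,192) in the side view and (317,179) in the top view. I compare it side by side with the start pictures.

```bash
python3 - <<'E'
from h import *
def c(f,v0,u0,w=32): 
    a=cv2.resize(np.ascontiguousarray(np.load(f+'.npz')['img'][v0:v0+w,u0:u0+w,::-1]),(400,300) if 0 else (380,290),interpolation=cv2.INTER_CUBIC)
    return cv2.normalize(a,None,0,255,cv2.NORM_MINMAX)
I=np.vstack([np.hstack([c('side0',177,338),c('side10',177,338)]),np.hstack([c('top1',160,300),c('top10',160,300)])])
cv2.imwrite('pics/cmp.png',I)
for f in('side0','side10','top1','top10'):
    W=cloud(np.load(f+'.npz'));P=W.reshape(-1,3)
    C=(.57,.005) if 'top' in f else (.572,.0008)
    dx=P[:,0]-C[0];dy=P[:,1]-C[1];r=np.hypot(dx,dy);th=np.degrees(np.arctan2(dy,dx))%360
    print(f)
    for a in range(150,250,10):
        k=(abs(th-a)<5)&(r>.033)&(r<.05)&(P[:,2]>.02); q=P[k]; print(a,k.sum(),np.round(np.percentile(q[:,2],[10,50,90]),4) if k.sum() else '')
E
```

```text
side0
150 14 [0.0407 0.0462 0.0488]
160 7 [0.0382 0.0449 0.0476]
170 11 [0.032  0.0471 0.0488]
180 10 [0.0338 0.0463 0.0484]
190 21 [0.0347 0.0425 0.0469]
200 14 [0.0305 0.0362 0.0459]
210 14 [0.0257 0.0329 0.0477]
220 20 [0.0272 0.0409 0.0484]
230 21 [0.0279 0.0394 0.0479]
240 30 [0.0249 0.039  0.0472]
side10
150 11 [0.0393 0.0465 0.047 ]
160 9 [0.035  0.0447 0.0487]
170 10 [0.0417 0.0471 0.0488]
180 12 [0.0293 0.0464 0.0482]
190 21 [0.0337 0.0403 0.0476]
200 11 [0.0297 0.0366 0.049 ]
210 17 [0.0251 0.0375 0.0498]
220 21 [0.0257 0.0404 0.0485]
230 24 [0.0261 0.0402 0.0469]
240 28 [0.0254 0.0375 0.0479]
top1
150 12 [0.0398 0.0462 0.0481]
160 13 [0.0406 0.046  0.05  ]
170 12 [0.0408 0.0462 0.0507]
180 13 [0.0295 0.0449 0.0494]
190 14 [0.0341 0.0458 0.0493]
200 12 [0.0344 0.0392 0.0461]
210 12 [0.0328 0.0432 0.0488]
220 14 [0.0337 0.0484 0.0514]
230 13 [0.0329 0.0446 0.0473]
240 14 [0.0363 0.0469 0.0504]
top10
150 11 [0.0439 0.0477 0.0486]
160 14 [0.039  0.046  0.0498]
170 13 [0.0398 0.0465 0.0506]
180 13 [0.0337 0.0466 0.0502]
190 14 [0.0338 0.0426 0.0493]
200 13 [0.0332 0.0367 0.054 ]
210 12 [0.0344 0.0387 0.0521]
220 12 [0.0317 0.046  0.0516]
230 14 [0.0324 0.0464 0.0517]
240 13 [0.0362 0.0469 0.0502]
```

View pics/cmp.png

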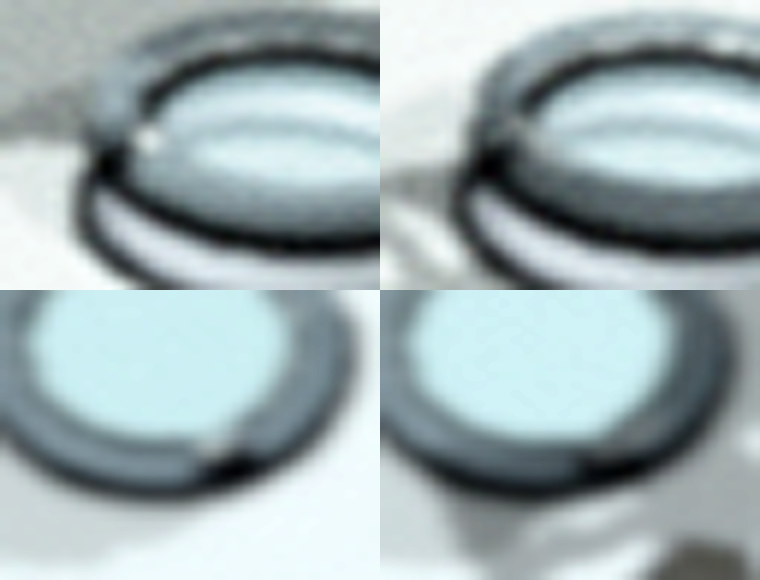

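The top-camera depth at 200–210° round the rim rose from about 46 to 52–54 mm, so the ring end has sprung up. I lay the pick back at its old place.

```bash
python3 - <<'E'
from h import *
delta([.509,-.2473,.011],[np.pi,0,.124])
delta([.509,-.2473,-.029],[np.pi,0,.124])
E
```

```text
t 10.7 pos [ 0.407  -0.0716  0.0113] rot [ 3.1398 -0.0011  0.4176] F [-0.2926 -0.4544 -1.0025] op 0.013429034385445855
shift [0.022  0.202  0.0007] turn [ 0.0016 -0.0014  0.2936] rows 4.871730202894143 2.34975512643625
t 10.7 pos [ 0.407  -0.0716  0.0113] rot [ 3.1398 -0.0011  0.4176] F [-0.2926 -0.4544 -1.0025] op 0.013429034385445855
shift [0.022  0.2019 0.0407] turn [ 0.0016 -0.0014  0.2936] rows 4.966624369183844 2.34975512643625
```

jog_arm(
  series=[
    [-1, [0, 0.035, 0], [0, 0, 0.05]],
    [-1, [0, 0.075, 0], [0, 0, 0.1]],
    [-1, [0.01, 0.115, 0], [0, 0, 0.15]],
    [-1, [0.015, 0.155, 0], [0, 0, 0.22]],
    [-1, [0.022, 0.19, 0], [0.001, 0, 0.2936]],
    [-1, [0.022, 0.202, 0], [0.0016, -0.0014, 0.2936]],
    [-1, [0.022, 0.202, 0.015], [0.0016, -0.0014, 0.2936]],
    [-1, [0.022, 0.202, 0.03], [0.0016, -0.0014, 0.2936]],
    [-1, [0.022, 0.202, 0.037], [0.0016, -0.0014, 0.2936]],
    [-1, [0.022, 0.202, 0.039], [0.0016, -0.0014, 0.2936]],
    [-1, [0.022, 0.202, 0.039], [0.0016, -0.0014, 0.2936]],
  ],
)

```text
time: 11.62
tool_pos: [0.5085, -0.2465, -0.0282]
tool_rot: [-3.14, 0.002, 0.125]
contact_force: [0.3, -0.9, -0.2]
opening: 0.0137
```

jog_arm(
  series=[
    [-1, [0, 0, 0.0007], [0, 0, 0]],
    [-1, [0, 0, 0.0007], [0, 0, 0]],
    [-0.3, [0, 0, 0.0007], [0, 0, 0]],
    [-0.3, [0, 0, 0.0007], [0, 0, 0]],
    [-0.3, [0, 0, 0.0007], [0, 0, 0]],
    [-0.3, [0, 0, 0.0007], [0, 0, 0]],
    [-0.3, [0, 0, -0.03], [0, 0, 0]],
    [-0.3, [0, 0, -0.065], [0, 0, 0]],
    [-0.3, [0, 0, -0.09], [0, 0, 0]],
    [-0.3, [0, 0, -0.09], [0, 0, 0]],
  ],
)

```text
time: 12.45
tool_pos: [0.5116, -0.249, 0.0678]
tool_rot: [3.136, -0.006, 0.125]
contact_force: [1.1, -0.6, -0.3]
opening: 0.0322
```

```bash
python3 - <<'E'
from h import *
delta([.4584,-.0485,.0],[np.pi,0,.414])
d=snap('side','side11'); a=cv2.resize(d['img'][165:285,290:400,::-1],None,fx=5,fy=5,interpolation=cv2.INTER_CUBIC)
t=snap('top','top11')
b=cv2.resize(t['img'][155:190,295:340,::-1],None,fx=9,fy=9,interpolation=cv2.INTER_CUBIC)[:,:240]
b=cv2.resize(t['img'][160:192,300:325,::-1],None,fx=9,fy=9,interpolation=cv2.INTER_CUBIC)
c=np.zeros((600,225,3),np.uint8); c[:288]=b
cv2.imwrite('pics/s11.png',np.hstack([a,c]))
e=cv2.resize(d['img'][175:210,335:390,::-1],None,fx=14,fy=14,interpolation=cv2.INTER_CUBIC); cv2.imwrite('pics/s11b.png',e)
b=cv2.resize(t['img'][140:195,285:345,::-1],None,fx=10,fy=10,interpolation=cv2.INTER_CUBIC); cv2.imwrite('pics/t11b.png',cv2.convertScaleAbs(b,alpha=1.4,beta=-40))
E
```

```text
t 12.45 pos [ 0.5116 -0.249   0.0678] rot [ 3.1356 -0.0064  0.1246] F [ 1.0853 -0.6125 -0.2556] op 0.03218303513685542
shift [-0.0283 -0.2059  0.0663] turn [ 0.0069 -0.0055 -0.2894] rows 5.232867038587373 2.316820136351424
```

View pics/s11.png

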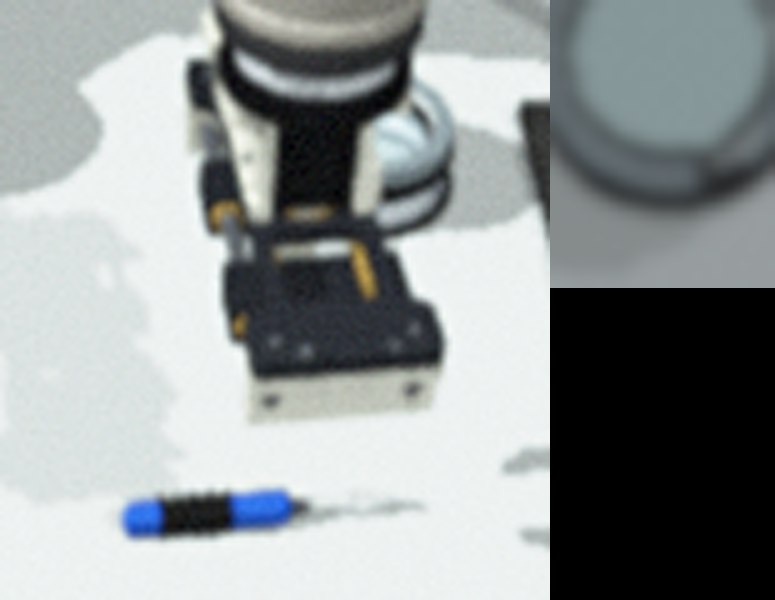

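View pics/s11b.png

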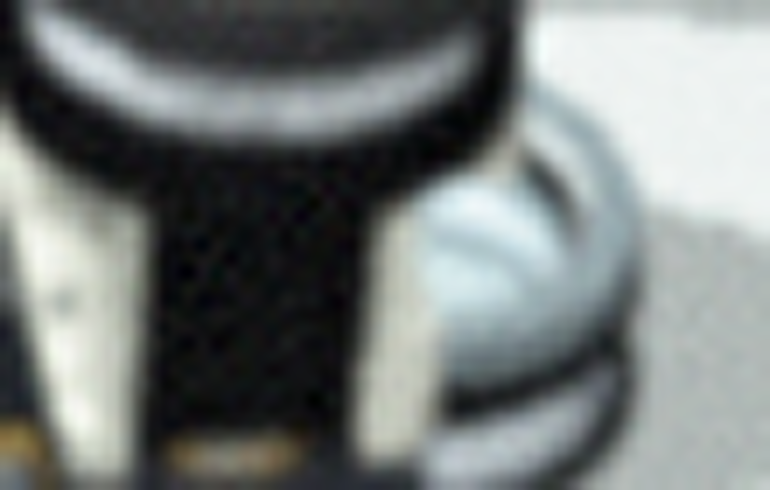

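View pics/t11b.png

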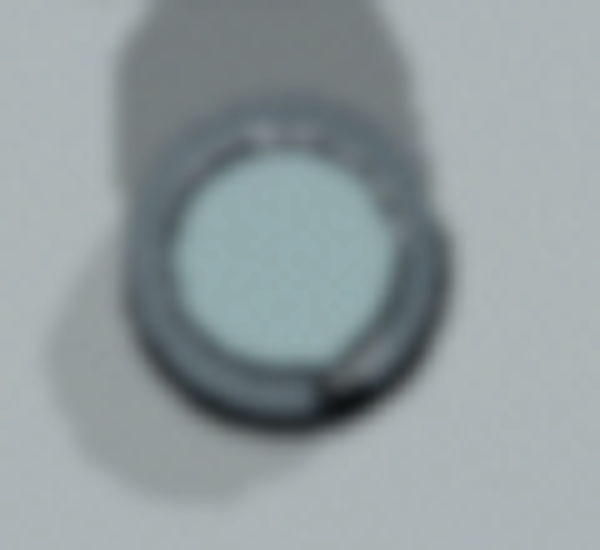

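The pick lies flat again: handle at about (331,267) in the side view, tip at about (374,266). In the top view the wire end is a brighter strip lying on the rim's inner edge, from about (317.5,178.5) to the right. I turn the jaws radial and touch the bare desk to get the real finger-tip height.

```bash
python3 - <<'E'
from h import *
delta([.45,-.13,.01],[np.pi,0,-1.134])
print(status.observe()['qpos'])
E
```

```text
t 12.55 pos [ 0.5091 -0.2474  0.0632] rot [ 3.1405 -0.0006  0.1245] F [-0.6066  0.1864 -0.9174] op 0.03184874322448557
shift [-0.0441 -0.1239  0.0531] turn [ 0.0006 -0.0012  1.2585] rows 3.4002106641187955 10.0709483397349
[-0.5875  0.5503  1.5856 -0.0005  1.0045  0.8591]
```

jog_arm(
  series=[
    [-0.91, [0, -0.03, 0], [0, 0, -0.12]],
    [-0.91, [-0.01, -0.06, 0], [0, 0, -0.24]],
    [-0.91, [-0.02, -0.09, 0], [0, 0, -0.36]],
    [-0.91, [-0.044, -0.124, 0], [0, 0, -0.48]],
    [-0.91, [-0.044, -0.124, 0], [0, 0, -0.6]],
    [-0.91, [-0.044, -0.124, 0], [0, 0, -0.72]],
    [-0.91, [-0.044, -0.124, 0], [0, 0, -0.84]],
    [-0.91, [-0.044, -0.124, 0], [0, 0, -0.96]],
    [-0.91, [-0.044, -0.124, 0], [0, 0, -1.08]],
    [-0.91, [-0.044, -0.124, 0], [0, 0, -1.2]],
    [-0.91, [-0.044, -0.124, 0], [0, 0, -1.32]],
    [-0.91, [-0.044, -0.124, 0], [0, 0, -1.44]],
  ],
)

```text
time: 13.55
tool_pos: [0.4484, -0.129, 0.0608]
tool_rot: [-3.137, -0.002, 1.57]
contact_force: [0.0, 0.0, 0.0]
opening: 0.0045
```

jog_arm(
  series=[
    [-0.91, [0, 0, 0.02], [0, 0, -0.12]],
    [-0.91, [0, 0, 0.05], [0, 0, -0.24]],
    [-0.91, [0, 0, 0.07], [0, 0, -0.36]],
    [-0.91, [0, 0, 0.08], [0, 0, -0.44]],
    [-0.91, [0, 0, 0.088], [0, 0, -0.44]],
    [-0.91, [0, 0, 0.088], [0, 0, -0.44]],
    [-0.91, [0, 0, 0.088], [0, 0, -0.44]],
  ],
)

```text
time: 14.13
tool_pos: [0.4489, -0.1292, -0.0262]
tool_rot: [-3.139, -0.002, 2.002]
contact_force: [0.9, 0.0, 0.8]
opening: 0.0039
```

jog_arm(
  series=[
    [-0.91, [0, 0, 0.001], [0, 0, 0]],
    [-0.91, [0, 0, 0.002], [0, 0, 0]],
    [-0.91, [0, 0, 0.003], [0, 0, 0]],
    [-0.91, [0, 0, 0.003], [0, 0, 0]],
  ],
)

```text
time: 14.47
tool_pos: [0.4496, -0.1295, -0.0284]
tool_rot: [-3.141, -0.0, 2.004]
contact_force: [-0.9, 0.2, -0.2]
opening: 0.0038
```

jog_arm(
  series=[
    [-0.91, [0, 0, 0.0008], [0, 0, 0]],
    [-0.91, [0, 0, 0.0015], [0, 0, 0]],
    [-0.91, [0, 0, 0.0015], [0, 0, 0]],
  ],
)

```text
time: 14.72
tool_pos: [0.4495, -0.1295, -0.0302]
tool_rot: [-3.141, -0.001, 2.004]
contact_force: [0.4, -0.3, -0.9]
opening: 0.0042
```

jog_arm(
  series=[
    [-0.91, [0, 0, 0.0008], [0, 0, 0]],
    [-0.91, [0, 0, 0.0015], [0, 0, 0]],
    [-0.91, [0, 0, 0.0015], [0, 0, 0]],
  ],
)

```text
time: 14.97
tool_pos: [0.4495, -0.1295, -0.0303]
tool_rot: [-3.141, -0.0, 2.005]
contact_force: [-5.3, 1.2, 18.6]
opening: 0.0047
```

```bash
python3 - <<'E'
from h import *
delta([.45,-.13,-.03])
d=snap('side','side12'); e=cv2.resize(d['img'][165:265,270:390,::-1],None,fx=6,fy=6,interpolation=cv2.INTER_CUBIC); cv2.imwrite('pics/s12.png',e)
E
```

```text
t 14.9667 pos [ 0.4495 -0.1295 -0.0303] rot [-3.141  -0.0002  2.0047] F [-5.2651  1.2052 18.5783] op 0.004705527963465267
shift [-0.0007  0.0002 -0.0003] turn [0. 0. 0.] rows 0.01840680578288573 0.0
```

View pics/s12.png

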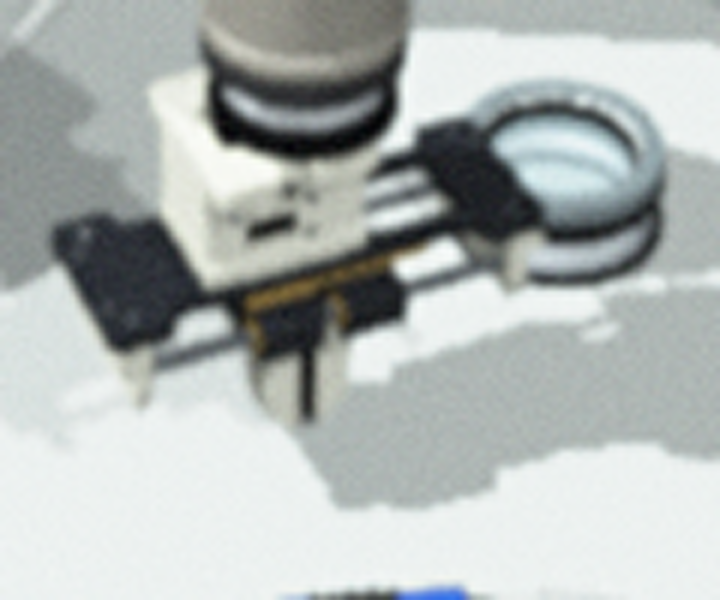

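The fingers touched the desk at TCP z = -0.0303 (18.6 N), so the tips are 30.3 mm above the reported TCP. The low stubs I saw earlier are the rail-end brackets. I back off and go over the wire end with the jaws radial.

```bash
python3 - <<'E'
from h import *
delta([.5341,-.0161,.055],[-np.pi,0,2.007])
E
```

```text
t 15.0167 pos [ 0.4495 -0.1295 -0.0303] rot [-3.141  -0.0002  2.0046] F [-4.078   1.8159 17.6779] op 0.004192590234530359
shift [ 0.0674  0.1244 -0.0854] turn [-0.0006 -0.0002 -0.0024] rows 3.961908982522169 0.019629258700762743
```

jog_arm(
  series=[
    [-0.91, [0, 0, -0.04], [0, 0, 0]],
    [-0.48, [0, 0, -0.075], [0, 0, 0]],
    [-0.48, [0.02, 0.035, -0.0865], [0, 0, 0]],
    [-0.48, [0.04, 0.07, -0.0865], [0, 0, 0]],
    [-0.48, [0.06, 0.105, -0.0865], [0, 0, 0]],
    [-0.48, [0.0674, 0.1244, -0.0865], [0, 0, 0]],
    [-0.48, [0.0674, 0.1244, -0.0865], [0, 0, 0]],
    [-0.48, [0.0674, 0.1244, -0.0865], [0, 0, 0]],
  ],
)

```text
time: 15.68
tool_pos: [0.5341, -0.0151, 0.0544]
tool_rot: [-3.14, -0.001, 2.007]
contact_force: [-1.4, -0.0, -0.2]
opening: 0.0239
```

```bash
python3 - <<'E'
from h import *
delta([.5341,-.0161,.0178],[-np.pi,0,2.007])
d=snap('side','side13'); e=cv2.resize(d['img'][155:255,290:410,::-1],None,fx=6,fy=6,interpolation=cv2.INTER_CUBIC); cv2.imwrite('pics/s13.png',e)
E
```

```text
t 15.6833 pos [ 0.5341 -0.0151  0.0544] rot [-3.1401 -0.001   2.0069] F [-1.3707 -0.0243 -0.2235] op 0.02389427722474563
shift [-0.0009 -0.0003  0.0366] turn [-0.0015 -0.001  -0.0001] rows 0.8785372405918394 0.014411528501654348
```

View pics/s13.png

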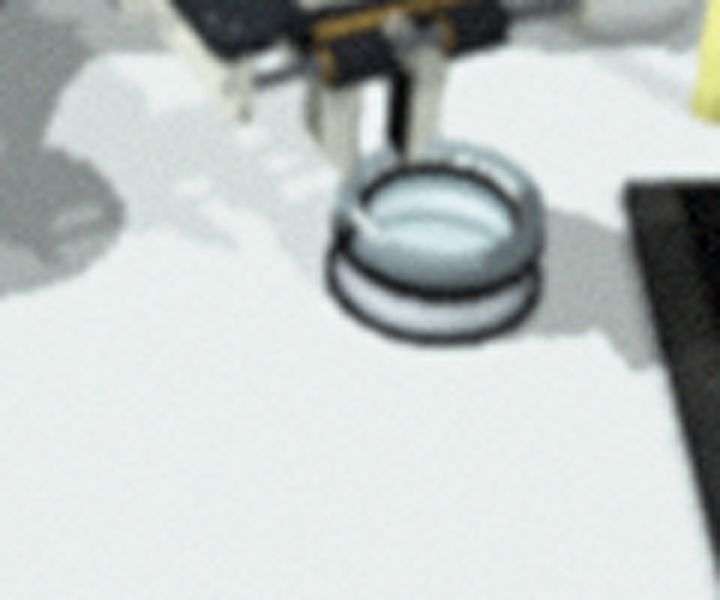

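The side view now shows the wire as a white bar above the notch, from about (348.7,189.8) to (352,194), with the open fingers behind and above it. I work out where that is.

```bash
python3 - <<'E'
from h import *
np.set_printoptions(precision=4,suppress=True)
d=np.load('side13.npz')
e=cv2.resize(d['img'][180:205,335:370,::-1],None,fx=20,fy=20,interpolation=cv2.INTER_CUBIC); cv2.imwrite('pics/s13b.png',e)
for uv in((348.7,189.8),(350.3,192),(352,194.2)):
    for z in(.051,.049): 
        w=world(d,*uv,z=z); v=w[:2]-[.572,.0008]; print(uv,z,w,np.hypot(*v),np.degrees(np.arctan2(v[1],v[0]))%360)
# current finger midpoint tips projected
s=status.observe(); p=s['tool_pos']+[0,0,.0303]; print(proj(d,p),p)
E
```

```text
(348.7, 189.8) 0.051 [ 0.531  -0.0134  0.051 ] 0.04341925246306464 199.0805900279776
(348.7, 189.8) 0.049 [ 0.5312 -0.0109  0.049 ] 0.04240297762947815 195.986164928945
(350.3, 192) 0.051 [ 0.5348 -0.023   0.051 ] 0.04413188250554626 212.5638449815532
(350.3, 192) 0.049 [ 0.5351 -0.0205  0.049 ] 0.04260001598801249 209.94912848934237
(352, 194.2) 0.051 [ 0.5389 -0.0324  0.051 ] 0.046887916549140776 225.0330185312061
(352, 194.2) 0.049 [ 0.5392 -0.0299  0.049 ] 0.044966912328869235 223.08579444432482
(np.float64(350.46657525202033), np.float64(180.62614029876727)) [ 0.5334 -0.0159  0.0846]
```

View pics/s13b.png

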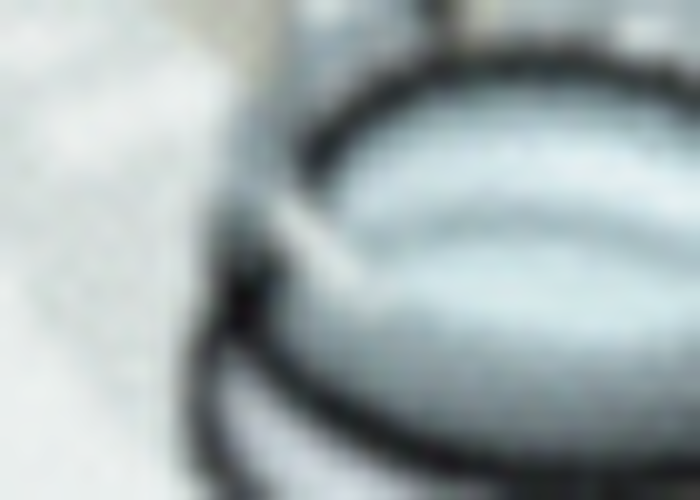

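```bash
python3 - <<'E'
from h import *
delta([.5335,-.0172,.0178],[-np.pi,0,2.007])
E
```

```text
t 15.7333 pos [ 0.5334 -0.0159  0.0543] rot [-3.1394 -0.0013  2.0056] F [-0.9092  0.0726 -0.7424] op 0.02378367627877106
shift [-0.0012 -0.0004  0.0365] turn [-0.0022 -0.0013 -0.0014] rows 0.8766458217066205 0.02343351120347928
```

jog_arm(
  series=[
    [-0.48, [-0.001, 0, 0.012], [0, 0, 0]],
    [-0.48, [-0.001, 0, 0.025], [0, 0, 0]],
    [-0.48, [-0.001, 0, 0.033], [0, 0, 0]],
    [-0.48, [-0.001, 0, 0.036], [0, 0, 0]],
    [-0.48, [-0.001, 0, 0.036], [0, 0, 0]],
    [-0.48, [-0.001, 0, 0.036], [0, 0, 0]],
  ],
)

```text
time: 16.23
tool_pos: [0.5343, -0.0174, 0.0189]
tool_rot: [-3.14, -0.001, 2.004]
contact_force: [0.6, 0.6, -0.6]
opening: 0.0239
```

jog_arm(
  series=[
    [-0.48, [0, 0, 0.0012], [0, 0, 0]],
    [-0.48, [0, 0, 0.0012], [0, 0, 0]],
    [-1, [0, 0, 0.0012], [0, 0, 0]],
    [-1, [0, 0, 0.0012], [0, 0, 0]],
    [-1, [0, 0, 0.0012], [0, 0, 0]],
    [-1, [0, 0, 0.0012], [0, 0, 0]],
    [-1, [0, 0, 0.0012], [0, 0, 0]],
    [-1, [0, 0, 0.0012], [0, 0, 0]],
  ],
  squeeze=50,
)

```text
time: 16.9
tool_pos: [0.5347, -0.0166, 0.0177]
tool_rot: [-3.141, -0.001, 2.005]
contact_force: [0.7, 2.2, 1.1]
opening: 0.0016
```

```bash
python3 - <<'E'
from h import *
delta([.5335,-.0172,.0178],[-np.pi,0,2.007])
d=snap('side','side14'); e=cv2.resize(d['img'][155:255,290:410,::-1],None,fx=6,fy=6,interpolation=cv2.INTER_CUBIC); cv2.imwrite('pics/s14.png',e)
E
```

```text
t 16.9 pos [ 0.5347 -0.0166  0.0177] rot [-3.1413 -0.0009  2.0047] F [0.6703 2.1619 1.116 ] op 0.0016469051368188747
shift [-0.     -0.0013 -0.0001] turn [-0.0003 -0.0009 -0.0023] rows 0.03206652252960721 0.01961727853440677
```

View pics/s14.png

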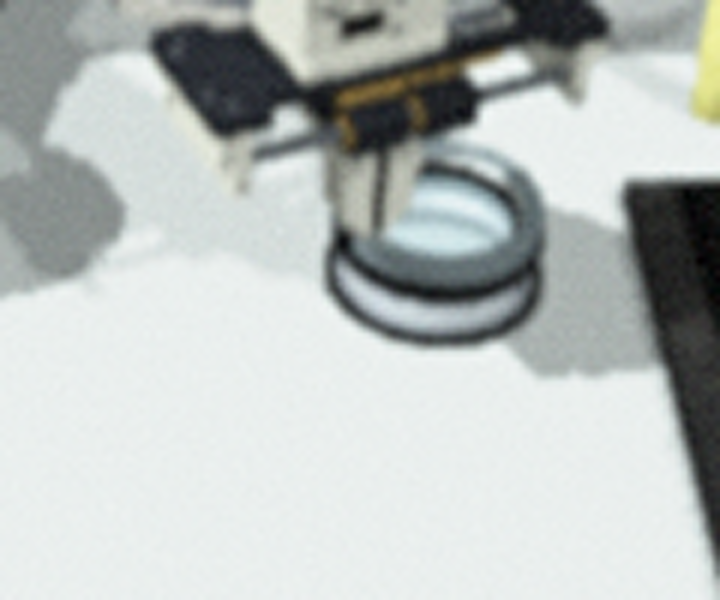

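jog_arm(
  series=[
    [-1, [0, 0, 0], [0, 0, 0]],
    [-1, [0, 0, 0], [0, 0, 0]],
  ],
)

```text
time: 17.12
tool_pos: [0.5346, -0.0166, 0.0177]
tool_rot: [-3.141, -0.001, 2.005]
contact_force: [0.9, 3.8, 2.0]
opening: 0.0018
```

jog_arm(
  series=[
    [-1, [0, 0, -0.001], [0, 0, 0]],
    [-1, [0, 0, -0.003], [0, 0, 0]],
    [-1, [0, 0, -0.005], [0, 0, 0]],
    [-1, [0, 0, -0.005], [0, 0, 0]],
  ],
)

```text
time: 17.45
tool_pos: [0.534, -0.0169, 0.0225]
tool_rot: [-3.14, -0.001, 2.005]
contact_force: [1.4, 2.9, -2.9]
opening: 0.0012
```

```bash
python3 - <<'E'
from h import *
delta([.5335,-.0172,.0178],[-np.pi,0,2.007])
d=snap('side','side15'); e=cv2.resize(d['img'][165:215,330:390,::-1],None,fx=12,fy=12,interpolation=cv2.INTER_CUBIC); cv2.imwrite('pics/s15.png',e)
E
```

```text
t 17.45 pos [ 0.534  -0.0169  0.0225] rot [-3.1396 -0.0014  2.0045] F [ 1.3782  2.8901 -2.9398] op 0.001246730803347044
shift [-0.     -0.0005  0.0047] turn [-0.002  -0.0014 -0.0025] rows 0.11290725400358606 0.02775110131495224
```

View pics/s15.png

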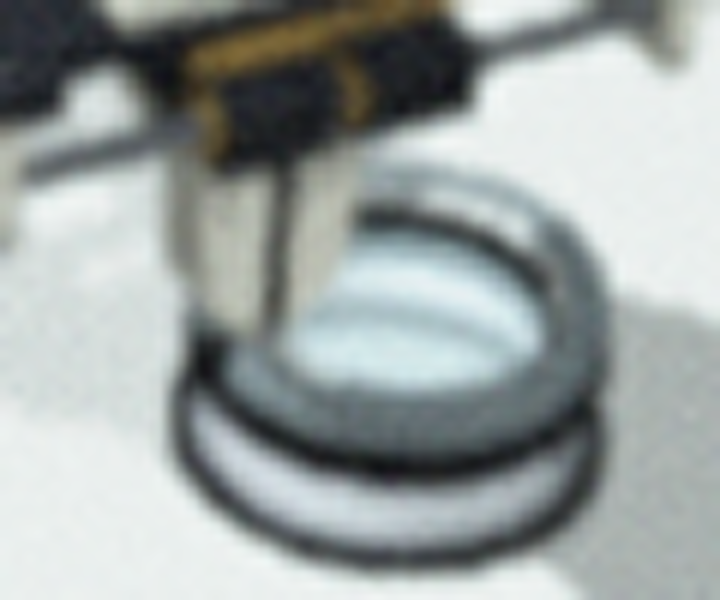

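The grip is poor: the opening is 1.2 mm on a 4 mm wire, so I only have its upper edge. I let go, rise and measure the wire's height profile.

jog_arm(
  series=[
    [-0.4, [0, 0, 0], [0, 0, 0]],
    [-0.4, [0, 0, 0], [0, 0, 0]],
    [-0.4, [0, 0, 0], [0, 0, 0]],
    [-0.4, [0, 0, -0.02], [0, 0, 0]],
    [-0.4, [0, 0, -0.04], [0, 0, 0]],
    [-0.4, [0, 0, -0.04], [0, 0, 0]],
    [-0.4, [0, 0, -0.04], [0, 0, 0]],
  ],
)

```text
time: 18.08
tool_pos: [0.5352, -0.0174, 0.0635]
tool_rot: [3.141, 0.001, 2.004]
contact_force: [-1.2, 0.2, -0.0]
opening: 0.0272
```

```bash
python3 - <<'E'
from h import *
np.set_printoptions(precision=4,suppress=True)
delta([.5313,-.0113,.0173],[-np.pi,0,1.867])
D=[snap('side','side16_%d'%i) for i in range(4)]
im=np.mean([d['img'].astype(float) for d in D],0)
e=cv2.resize(im[180:205,335:370,::-1].astype(np.float32),None,fx=20,fy=20,interpolation=cv2.INTER_CUBIC); cv2.imwrite('pics/s16.png',e)
W=np.median([cloud(d) for d in D],0); 
for v in range(184,199): print(v,[ '%.0f/%.0f/%.0f'%tuple(W[v,u]*1000) for u in range(344,356)])
E
```

```text
t 18.0833 pos [ 0.5352 -0.0174  0.0635] rot [3.1406 0.0009 2.0044] F [-1.2082  0.2367 -0.0147] op 0.027157640173056847
shift [ 0.0072 -0.0011  0.0462] turn [0.001  0.0008 0.1374] rows 1.1210794489366471 1.099375834796641
184 ['525/78/0', '528/80/-1', '531/78/1', '528/17/47', '531/16/48', '534/16/48', '537/18/47', '540/21/45', '543/28/39', '546/27/40', '549/29/38', '553/32/37']
185 ['525/74/-0', '528/74/-0', '525/13/47', '528/13/47', '531/15/46', '534/13/47', 'nan/nan/nan', '540/20/42', '543/20/42', '546/25/39', '549/27/37', '553/31/33']
186 ['525/68/1', '528/70/-1', '525/9/47', '528/9/47', '531/9/47', '533/9/47', '537/18/40', 'nan/nan/nan', '543/20/39', 'nan/nan/nan', '549/26/34', '552/25/34']
187 ['524/63/1', '527/63/1', '525/3/48', '527/4/47', '530/3/48', '533/4/47', '537/12/41', '540/14/39', '543/20/35', '546/19/35', '549/20/35', '552/21/34']
188 ['524/60/-0', '527/58/1', '524/-1/47', '527/-0/47', '530/0/47', '533/-1/48', '537/8/40', '540/15/35', '543/16/34', '546/15/35', '549/16/35', '552/17/34']
189 ['524/53/1', '527/55/-0', '524/-3/46', '527/-7/48', '529/-12/53', '532/-13/53', 
[... 976 characters left out ...]
/-27/43', '537/-31/47', '539/-31/47', '542/-33/49', '544/-33/48', '547/-31/47']
196 ['522/16/4', '525/15/5', '525/-13/29', '527/-19/33', '530/-21/35', '532/-28/41', '534/-29/42', '537/-31/44', '539/-34/46', '542/-35/47', '544/-35/47', '547/-36/48']
197 ['522/10/5', '525/10/6', '526/-6/19', '527/-20/31', '530/-23/33', '532/-26/36', '535/-28/38', '537/-33/41', '539/-35/43', '542/-37/45', '544/-38/46', '547/-39/47']
198 ['522/9/3', '524/5/6', '526/-9/18', '527/-20/27', '530/-22/29', '532/-27/33', '535/-29/34', '537/-32/37', '539/-35/40', '542/-36/40', '545/-38/42', '547/-39/43'][ WARN:0@6.283] global loadsave.cpp:1063 imwrite_ Unsupported depth image for selected encoder is fallbacked to CV_8U.
```

View pics/s16.png

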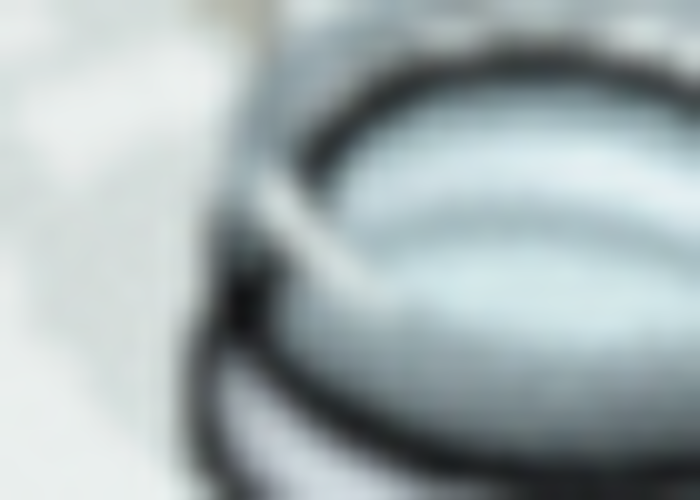

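The depth puts the wire's centre about 50–51 mm up at r ≈ 43 mm, between 196° and 218°. So the small opening likely came from rounded finger tips beyond the pads. I regrip nearer the end, as low as the rim allows, with full squeeze.

```bash
python3 - <<'E'
from h import *
delta([.5316,-.0138,.0172],[-np.pi,0,1.92])
E
```

```text
t 18.2833 pos [ 0.5338 -0.0169  0.0616] rot [-3.139  -0.0018  2.0044] F [-0.2794  0.2106 -0.5049] op 0.027365633967916275
shift [ 0.0037 -0.0005  0.0444] turn [-0.0026 -0.0017  0.0844] rows 1.0688281319622719 0.6759937661879288
```

jog_arm(
  series=[
    [-0.4, [0.0037, -0.0005, 0.015], [-0.002, -0.001, 0.084]],
    [-0.4, [0.0037, -0.0005, 0.03], [-0.002, -0.001, 0.084]],
    [-0.4, [0.0037, -0.0005, 0.04], [-0.002, -0.001, 0.084]],
    [-0.4, [0.0037, -0.0005, 0.0435], [-0.002, -0.001, 0.084]],
    [-0.4, [0.0037, -0.0005, 0.0435], [-0.002, -0.001, 0.084]],
    [-0.4, [0.0037, -0.0005, 0.0435], [-0.002, -0.001, 0.084]],
  ],
)

```text
time: 18.78
tool_pos: [0.5325, -0.0138, 0.019]
tool_rot: [3.141, 0.0, 1.921]
contact_force: [-0.6, 0.0, -0.0]
opening: 0.0274
```

jog_arm(
  series=[
    [-0.4, [0, 0, 0.001], [0, 0, 0]],
    [-0.4, [0, 0, 0.0018], [0, 0, 0]],
    [-0.4, [0, 0, 0.0018], [0, 0, 0]],
  ],
)

```text
time: 19.03
tool_pos: [0.5327, -0.0139, 0.0176]
tool_rot: [3.14, 0.001, 1.921]
contact_force: [0.2, -0.4, 0.1]
opening: 0.0274
```

jog_arm(
  series=[
    [-0.4, [0, 0, 0.0006], [0, 0, 0]],
    [-0.4, [0, 0, 0.0006], [0, 0, 0]],
  ],
)

```text
time: 19.2
tool_pos: [0.5325, -0.0138, 0.0168]
tool_rot: [3.14, 0.0, 1.921]
contact_force: [0.0, 1.4, -0.0]
opening: 0.0274
```

jog_arm(
  series=[
    [-0.4, [0, 0, 0.0006], [0, 0, 0]],
    [-0.4, [0, 0, 0.0006], [0, 0, 0]],
  ],
)

```text
time: 19.37
tool_pos: [0.5324, -0.0138, 0.016]
tool_rot: [3.141, 0.0, 1.921]
contact_force: [0.2, 0.8, 0.3]
opening: 0.027
```

jog_arm(
  series=[
    [-0.4, [0, 0, 0.0008], [0, 0, 0]],
    [-0.4, [0, 0, 0.0008], [0, 0, 0]],
  ],
)

```text
time: 19.53
tool_pos: [0.5323, -0.0138, 0.0151]
tool_rot: [3.141, 0.0, 1.921]
contact_force: [0.4, 0.5, 1.2]
opening: 0.0273
```

jog_arm(
  series=[
    [-0.4, [0, 0, -0.0019], [0, 0, 0]],
    [-0.4, [0, 0, -0.0019], [0, 0, 0]],
    [-0.75, [0, 0, -0.0019], [0, 0, 0]],
    [-0.75, [0, 0, -0.0019], [0, 0, 0]],
    [-0.75, [0, 0, -0.0019], [0, 0, 0]],
    [-0.75, [0, 0, -0.0019], [0, 0, 0]],
  ],
  squeeze=60,
)

```text
time: 20.03
tool_pos: [0.5324, -0.0138, 0.0171]
tool_rot: [3.141, 0.0, 1.921]
contact_force: [0.5, 0.7, -0.2]
opening: 0.012
```

jog_arm(
  series=[
    [-0.75, [0, 0, 0.0007], [0, 0, 0]],
    [-0.75, [0, 0, 0.0007], [0, 0, 0]],
    [-0.85, [0, 0, 0.0007], [0, 0, 0]],
    [-0.85, [0, 0, 0.0007], [0, 0, 0]],
  ],
)

```text
time: 20.37
tool_pos: [0.5324, -0.0138, 0.0165]
tool_rot: [3.141, 0.0, 1.921]
contact_force: [0.1, -0.0, 1.6]
opening: 0.0073
```

Now I close fully.

jog_arm(
  series=[
    [-1, [0, 0, 0], [0, 0, 0]],
    [-1, [0, 0, 0], [0, 0, 0]],
    [-1, [0, 0, 0], [0, 0, 0]],
    [-1, [0, 0, 0], [0, 0, 0]],
  ],
  squeeze=60,
)

```text
time: 20.7
tool_pos: [0.5337, -0.0129, 0.0168]
tool_rot: [3.138, 0.0, 1.921]
contact_force: [3.0, 4.8, 0.5]
opening: 0.0014
```

jog_arm(
  series=[
    [-1, [0, 0, -0.002], [0, 0, 0]],
    [-1, [0, 0, -0.004], [0, 0, 0]],
    [-1, [0, 0, -0.006], [0, 0, 0]],
    [-1, [0, 0, -0.008], [0, 0, 0]],
    [-1, [0, 0, -0.01], [0, 0, 0]],
    [-1, [0, 0, -0.012], [0, 0, 0]],
    [-1, [0, 0, -0.012], [0, 0, 0]],
  ],
)

```text
time: 21.28
tool_pos: [0.532, -0.0137, 0.0287]
tool_rot: [3.141, -0.0, 1.92]
contact_force: [-1.0, 1.2, -0.3]
opening: 0.0015
```

```bash
python3 - <<'E'
from h import *
delta([.5316,-.0138,.0172],[-np.pi,0,1.92])
d=snap('side','side17'); e=cv2.resize(d['img'][165:215,330:390,::-1],None,fx=12,fy=12,interpolation=cv2.INTER_CUBIC); cv2.imwrite('pics/s17.png',e)
E
```

```text
t 21.2833 pos [ 0.532  -0.0137  0.0287] rot [ 3.1413 -0.0004  1.9204] F [-1.      1.2013 -0.2873] op 0.001463767576470441
shift [ 0.0001 -0.0004  0.0115] turn [ 0.0003 -0.0004  0.0004] rows 0.2762250383053014 0.004552750600373396
```

View pics/s17.png

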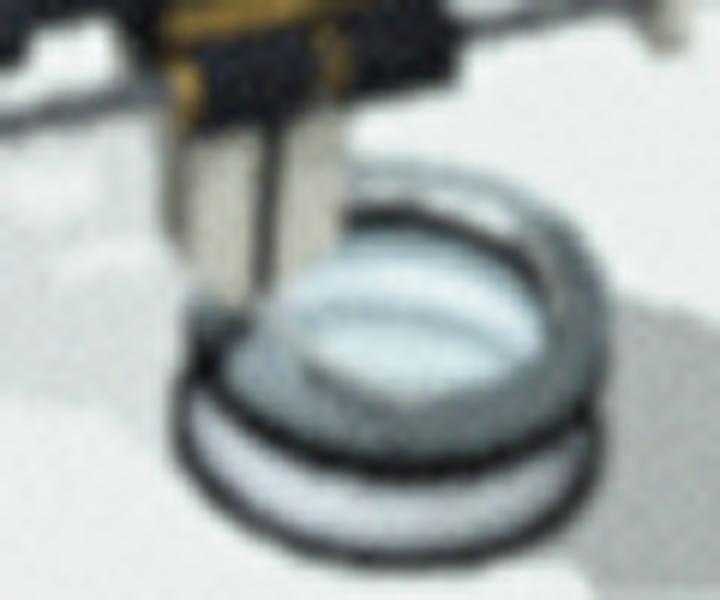

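The ring is held: it can be seen leaving the groove along the near side, from the finger tips at about (351,190) to (365,199). I keep pulling up.

jog_arm(
  series=[
    [-1, [0, 0, -0.003], [0, 0, 0]],
    [-1, [0, 0, -0.006], [0, 0, 0]],
    [-1, [0, 0, -0.009], [0, 0, 0]],
    [-1, [0, 0, -0.012], [0, 0, 0]],
    [-1, [0, 0, -0.015], [0, 0, 0]],
    [-1, [0, 0, -0.018], [0, 0, 0]],
    [-1, [0, 0, -0.021], [0, 0, 0]],
    [-1, [0, 0, -0.024], [0, 0, 0]],
    [-1, [0, 0, -0.027], [0, 0, 0]],
    [-1, [0, 0, -0.03], [0, 0, 0]],
    [-1, [0, 0, -0.03], [0, 0, 0]],
  ],
)

```text
time: 22.25
tool_pos: [0.533, -0.014, 0.0592]
tool_rot: [3.139, 0.001, 1.92]
contact_force: [-0.4, 0.1, 0.2]
opening: 0.0014
```

```bash
python3 - <<'E'
from h import *
delta([.5316,-.0138,.0172],[-np.pi,0,1.92])
d=snap('side','side18'); e=cv2.resize(d['img'][145:215,320:395,::-1],None,fx=8,fy=8,interpolation=cv2.INTER_CUBIC); cv2.imwrite('pics/s18.png',e)
E
```

```text
t 22.25 pos [ 0.533  -0.014   0.0592] rot [3.1393 0.001  1.9205] F [-0.366   0.1064  0.2352] op 0.0014381784271390787
shift [ 0.0007 -0.0013  0.042 ] turn [0.0023 0.001  0.0005] rows 1.0087149031826081 0.020321877526909508
```

View pics/s18.png

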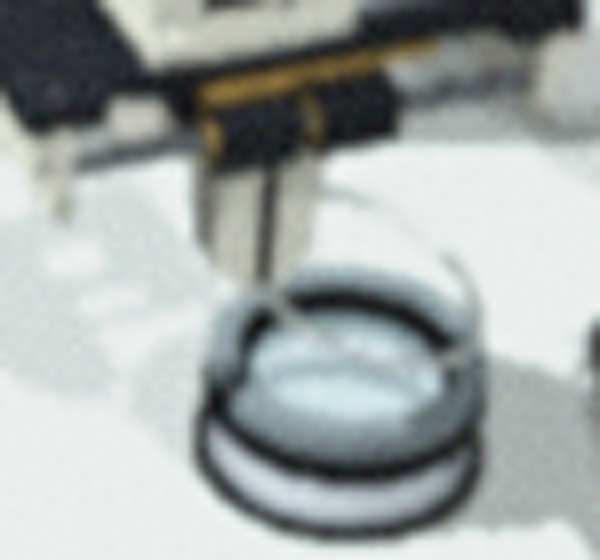

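The ring hangs free of the magnifier, tilted, with its low side at about (375,190). I lift clear and measure how the ring sits.

jog_arm(
  series=[
    [-1, [0, 0, -0.015], [0, 0, 0]],
    [-1, [0, 0, -0.04], [0, 0, 0]],
    [-1, [0, 0, -0.07], [0, 0, 0]],
    [-1, [0, 0, -0.08], [0, 0, 0]],
    [-1, [0, 0, -0.08], [0, 0, 0]],
    [-1, [0, 0, -0.08], [0, 0, 0]],
  ],
)

```text
time: 22.8
tool_pos: [0.5321, -0.0138, 0.138]
tool_rot: [3.141, 0.0, 1.921]
contact_force: [-0.5, -0.8, -0.4]
opening: 0.0014
```

```bash
python3 - <<'E'
from h import *
delta([.5316,-.0138,.0172],[-np.pi,0,1.92])
d=snap('side','side19'); e=cv2.resize(d['img'][100:225,305:415,::-1],None,fx=5,fy=4.6,interpolation=cv2.INTER_CUBIC); cv2.imwrite('pics/s19.png',e)
t=snap('top','top19'); e=cv2.resize(t['img'][130:220,260:360,::-1],None,fx=6,fy=6,interpolation=cv2.INTER_CUBIC); cv2.imwrite('pics/t19.png',e)
E
```

```text
t 22.8 pos [ 0.5321 -0.0138  0.138 ] rot [3.1406 0.0002 1.9205] F [-0.4944 -0.7524 -0.3985] op 0.0014425585747939878
shift [ 0.0002 -0.0006  0.1208] turn [0.001  0.0002 0.0005] rows 2.8965169704538876 0.009298048032399985
```

View pics/s19.png

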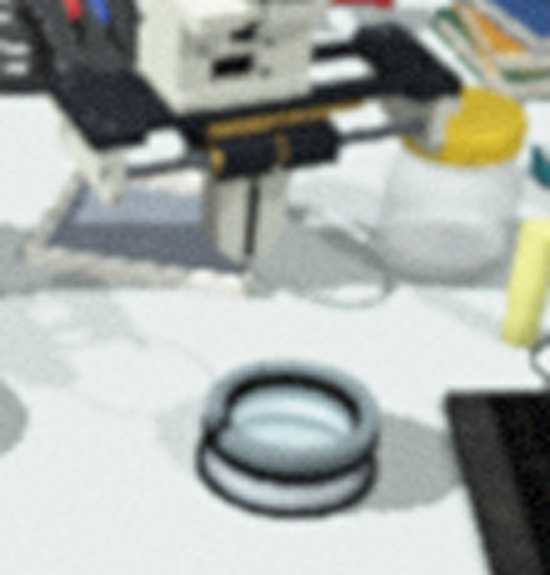

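View pics/t19.png

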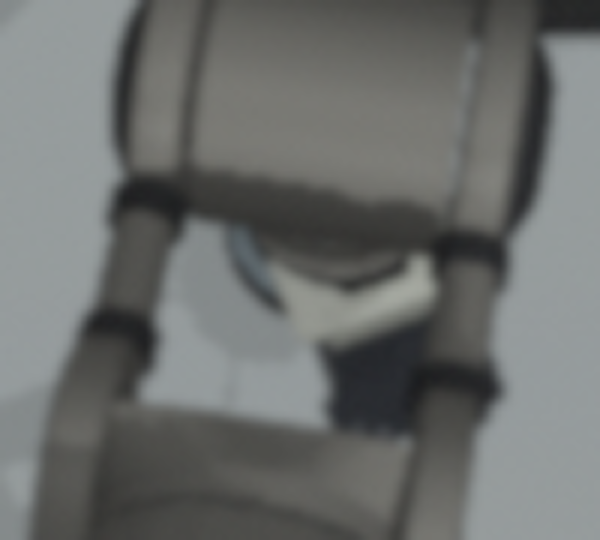

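The ring hangs from the finger tips in the side view: low near side at about (375,165), far side at about (366,146). I fit its pose.

```bash
python3 - <<'E'
from h import *
np.set_printoptions(precision=4,suppress=True)
d=np.load('side19.npz'); W=cloud(d)
P=W[130:185,340:400].reshape(-1,3); 
k=(P[:,2]>.1)&(P[:,2]<.2)&(P[:,1]<.09)&(np.hypot(P[:,0]-.572,P[:,1])<.075)
uu,vv=np.meshgrid(np.arange(340,400),np.arange(130,185)); uv=np.c_[uu.ravel(),vv.ravel()]
for a,b in zip(uv[k],P[k]):
    if b[2]<.172: print(a,b)
e=cv2.resize(d['img'][138:172,345:395,::-1],None,fx=15,fy=15,interpolation=cv2.INTER_CUBIC); cv2.imwrite('pics/s19b.png',e)
E
```

```text
[362 144] [0.5618 0.0375 0.167 ]
[363 144] [0.5642 0.0352 0.1685]
[364 144] [0.5671 0.0371 0.1674]
[365 144] [0.5699 0.038  0.1669]
[364 145] [0.5675 0.0382 0.1636]
[366 145] [0.5735 0.0424 0.1611]
[367 145] [0.5758 0.0402 0.1625]
[368 145] [0.5785 0.0398 0.1628]
[368 146] [0.5786 0.0391 0.1601]
[369 146] [0.5812 0.0384 0.1606]
[370 146] [0.5839 0.0382 0.1608]
[370 147] [0.5838 0.036  0.159 ]
[371 147] [0.5867 0.0371 0.1584]
[372 147] [0.5893 0.037  0.1585]
[372 148] [0.5899 0.0383 0.1545]
[373 148] [0.5917 0.0335 0.1576]
[374 148] [0.594  0.0313 0.1591]
[374 149] [0.5947 0.0332 0.1547]
[375 149] [0.5968 0.0302 0.1567]
[376 149] [0.5999 0.0326 0.1552]
[375 150] [0.5975 0.0322 0.1522]
[376 150] [0.6002 0.032  0.1524]
[377 150] [0.6019 0.0269 0.1557]
[377 151] [0.6024 0.0277 0.1521]
[378 151] [0.6047 0.0259 0.1533]
[378 152] [0.6045 0.0228 0.1521]
[379 152] [0.6076 0.0251 0.1507]
[379 153] [0.6072 0.0213 0.15  ]
[380 153] [0.6093 0.0182 0.152 ]
[380 154] [0.6095 0.0175 0.1493]
[381 154] [0.6113 0.0133 0.1521]
[355 155] [ 0.5389 -0.0209  0.1701]
[380 155] [0.6095 0.0156 0.1474]
[381 155
[... 1580 characters left out ...]
-0.0292  0.1494]
[382 164] [ 0.6097 -0.0258  0.1472]
[368 165] [ 0.5709 -0.0454  0.1569]
[369 165] [ 0.5736 -0.0443  0.1562]
[370 165] [ 0.5763 -0.0431  0.1554]
[371 165] [ 0.5789 -0.0428  0.1553]
[372 165] [ 0.5813 -0.0432  0.1556]
[373 165] [ 0.5838 -0.0432  0.1557]
[374 165] [ 0.5865 -0.0422  0.155 ]
[375 165] [ 0.5895 -0.0398  0.1534]
[376 165] [ 0.5922 -0.0391  0.1529]
[377 165] [ 0.5954 -0.0356  0.1506]
[378 165] [ 0.5981 -0.0346  0.1499]
[379 165] [ 0.6004 -0.0356  0.1507]
[380 165] [ 0.6037 -0.0323  0.1484]
[373 166] [ 0.5839 -0.0448  0.1537]
[374 166] [ 0.587  -0.0413  0.1513]
[375 166] [ 0.5895 -0.0417  0.1516]
[376 166] [ 0.592  -0.0415  0.1515]
[377 166] [ 0.5948 -0.0403  0.1507]
```

View pics/s19b.png

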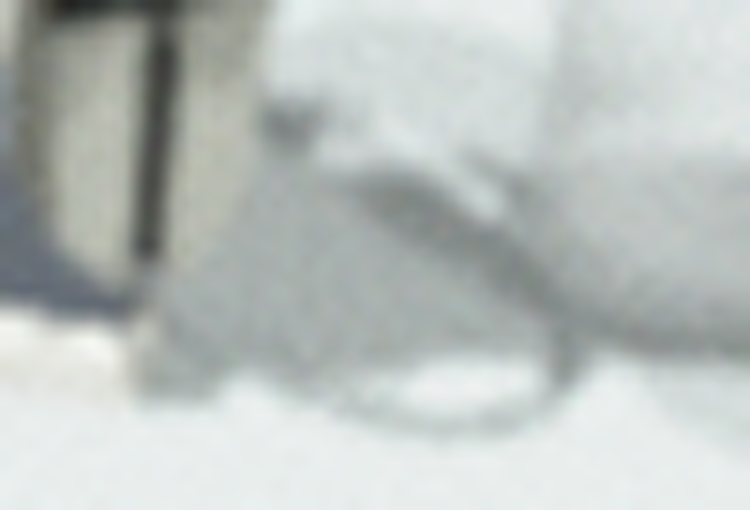

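```bash
cat >> h.py <<'E'
def fitring(P):
    from scipy.optimize import least_squares
    def f(p):
        n=np.array([p[3],p[4],1]);n/=np.linalg.norm(n); q=P-p[:3]; h=q@n; r=np.linalg.norm(q-np.outer(h,n),axis=1)
        return np.r_[h,r-p[5]]
    c=P.mean(0); r=least_squares(f,[*c,0,0,.038],loss='soft_l1',f_scale=.002)
    n=np.array([r.x[3],r.x[4],1]);n/=np.linalg.norm(n); return r.x[:3],n,r.x[5],np.sqrt(np.mean(f(r.x)**2))
E
python3 - <<'E'
from h import *
np.set_printoptions(precision=4,suppress=True)
d=np.load('side19.npz'); W=cloud(d); P=W[130:185,340:400].reshape(-1,3)
k=(P[:,2]>.1)&(P[:,2]<.172)&(P[:,1]<.09)&(np.hypot(P[:,0]-.572,P[:,1])<.075)&(P[:,0]>.542)
c,n,r,e=fitring(P[k]);print(c,n,r,e,np.degrees(np.arccos(n[2])))
s=status.observe(); R=Ro.from_euler('xyz',s['tool_rot']).as_matrix()
print('tool frame: c',R.T@(c-s['tool_pos']),'n',R.T@n)
# tray
t=np.load('side0.npz');W=cloud(t);k=(abs(W[...,0]-.507)<.11)&(abs(W[...,1]-.263)<.1)&(W[...,2]>.009)&(W[...,2]<.025)
print(k.sum(),cv2.minAreaRect((W[k][:,:2]*1000).astype(np.float32)))
tt=np.load('top0.npz'); 
for uv in((223,156),(257,163),(242,216),(207,208)): print(world(tt,*uv,z=.016))
e=cv2.resize(tt['img'][145:225,195:270,::-1],None,fx=6,fy=6,interpolation=cv2.INTER_CUBIC); cv2.imwrite('pics/tray.png',e)
E
```

```text
[ 0.574  -0.0028  0.16  ] [ 0.2973 -0.0679  0.9524] 0.04210718425586738 0.0013900783378060924 17.755556012846338
tool frame: c [-0.0045  0.0439 -0.0234] n [-0.1643  0.2545 -0.953 ]
246 ((506.8316955566406, 263.2618713378906), (137.09539794921875, 150.09536743164062), 73.99824523925781)
[0.6073 0.2902 0.016 ]
[0.5834 0.1821 0.016 ]
[0.4156 0.2295 0.016 ]
[0.4423 0.3398 0.016 ]
```

View pics/tray.png

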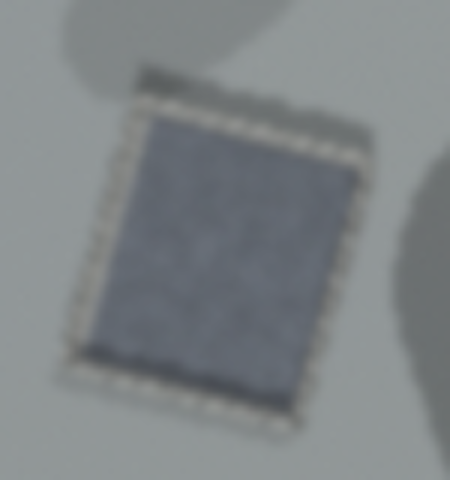

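```bash
python3 - <<'E'
from h import *
np.set_printoptions(precision=3,suppress=True)
d=np.load('side12.npz')
# s12 crop origin (270,165) scale 6 ; TCP (.4495,-.1295,-.0303)
for n,pts in (('left',[(140,350),(140,365),(140,380),(137,392),(140,400)]),('right',[(515,235),(515,250),(515,265),(515,280)]),('finger',[(270,380),(290,400),(330,380),(300,412)])):
    for p in pts: print(n,p,world(d,270+p[0]/6-.5,165+p[1]/6-.5))
R=Ro.from_euler('xyz',[-np.pi,0,2.005]).as_matrix();print(R[:,1])
E
```

```text
left (140, 350) [ 0.389 -0.2    0.1  ]
left (140, 365) [ 0.389 -0.2    0.093]
left (140, 380) [ 0.389 -0.199  0.084]
left (137, 392) [ 0.387 -0.198  0.076]
left (140, 400) [ 0.389 -0.2    0.073]
right (515, 235) [ 0.538 -0.129  0.1  ]
right (515, 250) [ 0.538 -0.13   0.093]
right (515, 265) [ 0.538 -0.131  0.085]
right (515, 280) [ 0.539 -0.131  0.078]
finger (270, 380) [ 0.439 -0.149  0.036]
finger (290, 400) [ 0.447 -0.143  0.019]
finger (330, 380) [ 0.464 -0.135  0.023]
finger (300, 412) [ 0.452 -0.135  0.003]
[ 0.907  0.421 -0.   ]
```

The brackets clear the tip level by about 72 mm, so I can level the ring by tilting the tool. I work out the pose over the tray.

```bash
cat > place.py <<'E'
from h import *
import sys
ct=np.array([-.0045,.0439,-.0234]);nt=np.array([-.1643,.2545,-.953])
s=status.observe();R0=Ro.from_euler('xyz',[np.pi,0,1.9205])
Q=Ro.align_vectors([[0,0,-1]],[nt/np.linalg.norm(nt)])[0]
R1=R0*Q
print('Q',Q.as_rotvec(),'rpy',R1.as_euler('xyz'))
for z in (.10,.012,.006):
    p=np.array([.508,.262,z])-R1.apply(ct); print(z,'pos',p); delta(p,R1.as_euler('xyz'))
E
python3 place.py
```

```text
Q [-0.25856596 -0.1669249   0.        ] rpy [2.88063109 0.16505051 1.89879257]
0.1 pos [0.47392917 0.24920547 0.06578745]
t 22.9 pos [ 0.5312 -0.0136  0.1367] rot [-3.1399 -0.0014  1.9205] F [ 0.03    0.5811 -0.3728] op 0.0014445398034714397
shift [0.2665 0.0364 0.0712] turn [-0.2603 -0.1683 -0.    ] rows 6.671707703715361 2.4800672443263494
0.012 pos [ 0.4739  0.2492 -0.0222]
t 22.9 pos [ 0.5312 -0.0136  0.1367] rot [-3.1399 -0.0014  1.9205] F [ 0.03    0.5811 -0.3728] op 0.0014445398034714397
shift [0.2663 0.0365 0.1592] turn [-0.2603 -0.1683 -0.    ] rows 7.492967480846365 2.4800672443263494
0.006 pos [ 0.4739  0.2492 -0.0282]
t 22.9 pos [ 0.5312 -0.0136  0.1367] rot [-3.1399 -0.0014  1.9205] F [ 0.03    0.5811 -0.3728] op 0.0014445398034714397
shift [0.2663 0.0365 0.1652] turn [-0.2603 -0.1683 -0.    ] rows 7.567169700846806 2.4800672443263494
```

jog_arm(
  series=[
    [-1, [0.015, 0.002, 0], [-0.02, -0.015, 0]],
    [-1, [0.04, 0.006, 0], [-0.06, -0.04, 0]],
    [-1, [0.07, 0.01, 0], [-0.1, -0.07, 0]],
    [-1, [0.1, 0.014, 0], [-0.14, -0.1, 0]],
    [-1, [0.13, 0.018, 0], [-0.18, -0.12, 0]],
    [-1, [0.16, 0.022, 0.01], [-0.22, -0.15, 0]],
    [-1, [0.19, 0.026, 0.02], [-0.26, -0.168, 0]],
    [-1, [0.22, 0.03, 0.03], [-0.26, -0.168, 0]],
    [-1, [0.245, 0.034, 0.045], [-0.26, -0.168, 0]],
    [-1, [0.26, 0.036, 0.06], [-0.26, -0.168, 0]],
    [-1, [0.2665, 0.0364, 0.0712], [-0.26, -0.168, 0]],
    [-1, [0.2665, 0.0364, 0.0712], [-0.26, -0.168, 0]],
  ],
)

```text
time: 23.9
tool_pos: [0.4723, 0.2494, 0.0633]
tool_rot: [2.886, 0.167, 1.902]
contact_force: [-0.2, -1.0, -0.0]
opening: 0.0011
```

jog_arm(
  series=[
    [-1, [0, 0, 0], [0, 0, 0]],
    [-1, [0, 0, 0], [0, 0, 0]],
  ],
)

```text
time: 24.07
tool_pos: [0.4752, 0.2485, 0.067]
tool_rot: [2.879, 0.166, 1.898]
contact_force: [0.4, -0.5, 1.0]
opening: 0.0015
```

```bash
python3 - <<'E'
from h import *
s=status.observe(); print(s['tool_pos'],s['tool_rot'],s['opening'],s['time'])
d=snap('side','side20'); e=cv2.resize(d['img'][80:185,270:400,::-1],None,fx=5.5,fy=5.5,interpolation=cv2.INTER_CUBIC); cv2.imwrite('pics/s20.png',e)
t=snap('top','top20'); e=cv2.resize(t['img'][130:240,180:290,::-1],None,fx=5,fy=5,interpolation=cv2.INTER_CUBIC); cv2.imwrite('pics/t20.png',e)
E
```

```text
[0.47519556 0.24851089 0.0669951 ] [2.87915961 0.16637932 1.89832925] 0.0014592950485849366 24.0667
```

View pics/s20.png

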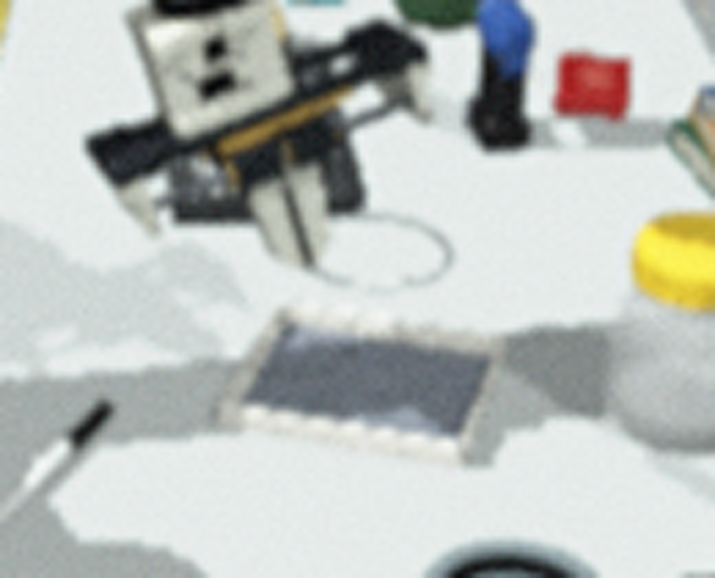

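View pics/t20.png

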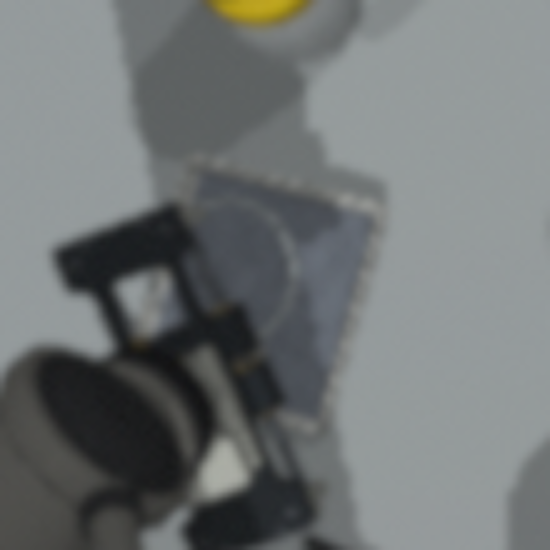

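The ring is held roughly level above the tray; the side view shows it as an ellipse centred at about (338,125). I measure it before lowering.

```bash
python3 - <<'E'
from h import *
np.set_printoptions(precision=4,suppress=True)
d=np.load('side20.npz'); W=cloud(d); P=W[112:140,322:360].reshape(-1,3)
k=(P[:,2]>.07)&(P[:,2]<.14)&(P[:,0]>.48)
c,n,r,e=fitring(P[k]);print(k.sum(),c,n,r,e,np.degrees(np.arccos(n[2])))
t=np.load('side0.npz');W=cloud(t);k=(abs(W[...,0]-.507)<.11)&(abs(W[...,1]-.263)<.1)&(W[...,2]>.009)&(W[...,2]<.025)
s=status.observe(); R=Ro.from_euler('xyz',s['tool_rot'])
for dz in(-.06,-.08,-.09,-.095): print(dz, R.inv().apply([.508-c[0],.262-c[1],dz]))
E
```

```text
57 [0.5098 0.2614 0.1   ] [-0.0048 -0.0013  1.    ] 0.04196979785450281 0.0016669807255256933 0.2864579114629814
-0.06 [ 0.0111 -0.0169  0.0565]
-0.08 [ 0.0144 -0.022   0.0756]
-0.09 [ 0.016  -0.0246  0.0851]
-0.095 [ 0.0169 -0.0259  0.0899]
```

jog_arm(
  series=[
    [-1, [0.0037, -0.0056, 0.0188], [0, 0, 0]],
    [-1, [0.0074, -0.0113, 0.0377], [0, 0, 0]],
    [-1, [0.0111, -0.0169, 0.0565], [0, 0, 0]],
    [-1, [0.013, -0.0195, 0.066], [0, 0, 0]],
    [-1, [0.0144, -0.022, 0.0756], [0, 0, 0]],
    [-1, [0.0154, -0.0236, 0.0813], [0, 0, 0]],
    [-1, [0.0154, -0.0236, 0.0813], [0, 0, 0]],
    [-1, [0.0154, -0.0236, 0.0813], [0, 0, 0]],
  ],
)

```text
time: 24.83
tool_pos: [0.4738, 0.2494, -0.0184]
tool_rot: [2.878, 0.166, 1.898]
contact_force: [-0.9, -0.1, -0.9]
opening: 0.0011
```

jog_arm(
  series=[
    [-1, [0.0003, -0.0005, 0.0019], [0, 0, 0]],
    [-1, [0.0005, -0.0008, 0.0029], [0, 0, 0]],
    [-1, [0.0005, -0.0008, 0.0029], [0, 0, 0]],
  ],
)

```text
time: 25.08
tool_pos: [0.4736, 0.2497, -0.0215]
tool_rot: [2.877, 0.166, 1.898]
contact_force: [0.2, -0.4, -1.3]
opening: 0.0013
```

jog_arm(
  series=[
    [-1, [0.0003, -0.0005, 0.0019], [0, 0, 0]],
    [-1, [0.0005, -0.0008, 0.0029], [0, 0, 0]],
    [-1, [0.0005, -0.0008, 0.0029], [0, 0, 0]],
  ],
)

```text
time: 25.33
tool_pos: [0.4739, 0.2499, -0.0241]
tool_rot: [2.876, 0.166, 1.898]
contact_force: [-1.9, -0.7, 8.8]
opening: 0.0016
```

jog_arm(
  series=[
    [-1, [0.0002, -0.0003, 0.001], [0, 0, 0]],
    [-1, [0.0002, -0.0003, 0.001], [0, 0, 0]],
  ],
)

```text
time: 25.5
tool_pos: [0.4739, 0.2499, -0.0243]
tool_rot: [2.876, 0.167, 1.898]
contact_force: [-4.6, -1.6, 16.2]
opening: 0.0017
```

Something has touched the tray floor at 16 N, likely a finger corner. I back up 1 mm, open gently and withdraw along the fingers.

jog_arm(
  series=[
    [-1, [0, 0, -0.001], [0, 0, 0]],
    [-1, [0, 0, -0.0015], [0, 0, 0]],
    [-0.8, [0, 0, -0.0015], [0, 0, 0]],
    [-0.7, [0, 0, -0.0015], [0, 0, 0]],
    [-0.65, [0, 0, -0.0015], [0, 0, 0]],
    [-0.65, [0, 0, -0.0015], [0, 0, 0]],
    [-0.65, [0, 0, -0.0015], [0, 0, 0]],
    [-0.65, [0, 0, -0.0015], [0, 0, 0]],
  ],
)

```text
time: 26.17
tool_pos: [0.4771, 0.2521, -0.0221]
tool_rot: [2.869, 0.164, 1.898]
contact_force: [7.7, 1.5, 8.2]
opening: 0.0159
```

```bash
python3 - <<'E'
from h import *
s=status.observe(); print(s['tool_pos'],s['contact_force'],s['opening'],s['time'])
d=snap('side','side21'); e=cv2.resize(d['img'][80:185,270:400,::-1],None,fx=5.5,fy=5.5,interpolation=cv2.INTER_CUBIC); cv2.imwrite('pics/s21.png',e)
E
```

```text
[ 0.47705243  0.25212822 -0.02209523] [7.65618076 1.4574148  8.21739891] 0.015863248030580084 26.1667
```

View pics/s21.png

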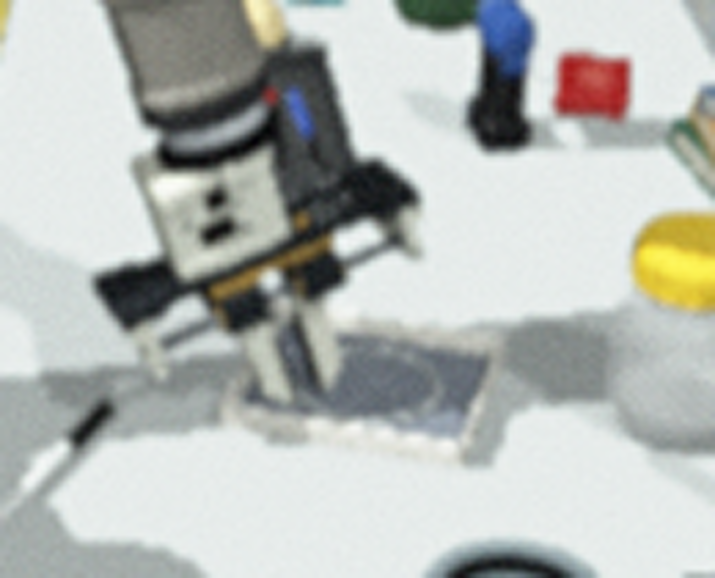

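jog_arm(
  series=[
    [-0.75, [0, 0, -0.003], [0, 0, 0]],
    [-0.75, [0, 0, -0.008], [0, 0, 0]],
    [-0.75, [0, 0, -0.015], [0, 0, 0]],
    [-0.75, [0, 0, -0.03], [0, 0, 0]],
    [-0.75, [0, 0, -0.06], [0, 0, 0]],
    [-0.75, [0, 0, -0.1], [0, 0, 0]],
    [-0.75, [0, 0, -0.12], [0, 0, 0]],
    [-0.75, [0, 0, -0.12], [0, 0, 0]],
  ],
)

```text
time: 26.88
tool_pos: [0.4374, 0.2593, 0.094]
tool_rot: [2.872, 0.165, 1.899]
contact_force: [1.0, -0.2, -1.0]
opening: 0.0116
```

```bash
python3 - <<'E'
from h import *
s=status.observe(); print(s['tool_pos'],s['contact_force'],s['opening'],s['time'])
d=snap('side','side22'); e=cv2.resize(d['img'][80:185,270:400,::-1],None,fx=5.5,fy=5.5,interpolation=cv2.INTER_CUBIC); cv2.imwrite('pics/s22.png',e)
t=snap('top','top22'); cv2.imwrite('pics/t22.png',t['img'][:,:,::-1])
E
```

```text
[0.43739255 0.25931875 0.0939677 ] [ 1.03540756 -0.23159845 -1.0062086 ] 0.011578415403229743 26.8833
```

View pics/s22.png

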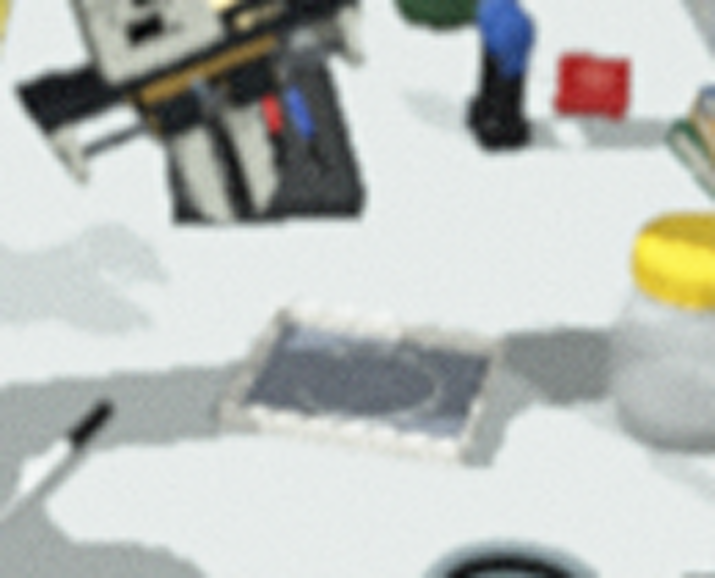

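View pics/t22.png

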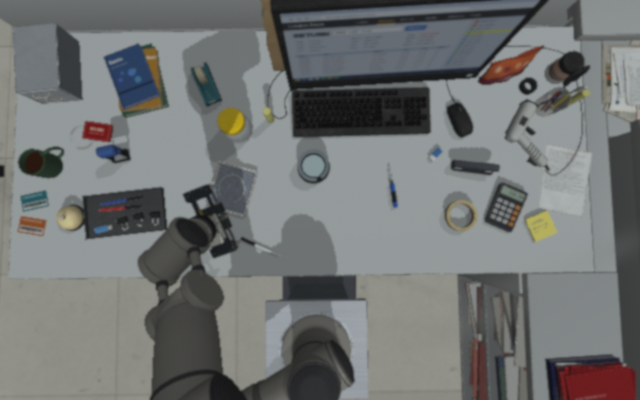

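The ring lies in the tray, as an ellipse at about (338,149) in the side view; the pick, pen and magnifier look in place. I withdraw a bit more and run a last check.

jog_arm(
  series=[
    [-0.75, [0, 0, -0.03], [0, 0, 0]],
    [-0.75, [0, 0, -0.06], [0, 0, 0]],
    [-0.75, [0, 0, -0.06], [0, 0, 0]],
    [-0.75, [0, 0, -0.06], [0, 0, 0]],
    [-0.75, [0, 0, -0.06], [0, 0, 0]],
  ],
)

```text
time: 27.4
tool_pos: [0.4185, 0.2613, 0.1452]
tool_rot: [2.881, 0.167, 1.899]
contact_force: [-0.1, -0.2, -0.8]
opening: 0.0114
```

```bash
python3 - <<'E'
from h import *
np.set_printoptions(precision=4,suppress=True)
s=status.observe(); print(s['tool_pos'],s['contact_force'],s['opening'],s['time'],np.abs(s['qvel']).max())
D=[snap('side','s23_%d'%i) for i in range(3)]; d=D[0]
im=np.mean([x['img'].astype(float) for x in D],0)
i0=np.load('side0.npz')['img'].astype(float)
hs=lambda i:cv2.resize(i[130:170,300:370,::-1].astype(np.uint8),None,fx=9,fy=9,interpolation=cv2.INTER_CUBIC)
cv2.imwrite('pics/s23.png',hs(im))
W=np.median([cloud(x) for x in D],0)
# ring pixels: brighter than the tray lining
g=im.mean(2); v,u=np.mgrid[:400,:640]
X=W[...,0]-.508;Y=W[...,1]-.262
ins=(np.hypot(X,Y)<.058)
med=np.median(g[ins]); k=ins&(g>med+12); P=W[k]; print(med,k.sum(),np.percentile(P[:,2],[5,50,95]),np.percentile(W[ins][:,2],[1,5,50,95,99]))
if k.sum()>10: print(fitring(P))
# pen & eraser & pick differences between start and now
for n,(a,b,c,e) in dict(pen=(145,180,262,296),pick=(255,280,305,380),eraser=(305,340,375,415)).items():
    print(n,np.abs(cv2.GaussianBlur(im-i0,(0,0),1)[a:b,c:e]).max())
E
```

```text
[0.4185 0.2613 0.1452] [-0.0587 -0.1892 -0.7789] 0.0114480865581145 27.4 0.012189743770104837
112.5 196 [0.003  0.0051 0.2932] [0.002  0.0026 0.0046 0.3    0.3042]
(array([0.5061, 0.2652, 0.0062]), array([0.0457, 0.0079, 0.9989]), np.float64(0.046334583343635154), np.float64(0.0938611305966374))
pen 77.36880009021174
pick 17.77655722984887
eraser 68.96873598414007
```

View pics/s23.png

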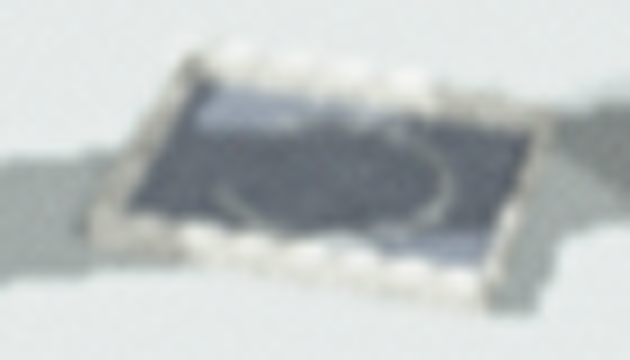

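```bash
python3 - <<'E'
from h import *
np.set_printoptions(precision=4,suppress=True)
D=[np.load('s23_%d.npz'%i) for i in range(3)]
W=np.median([cloud(x) for x in D],0); X=W[...,0]-.508;Y=W[...,1]-.262
k=(np.hypot(X,Y)<.055)&(W[...,2]<.1); print('tray area z pct',np.percentile(W[k][:,2],[1,50,95,99,100]))
def cc(a,b,r):
    A=cv2.cvtColor(a['img'],cv2.COLOR_RGB2GRAY)[r[0]:r[1],r[2]:r[3]].astype(np.float32);B=cv2.cvtColor(b['img'],cv2.COLOR_RGB2GRAY)[r[0]:r[1],r[2]:r[3]].astype(np.float32)
    return cv2.phaseCorrelate(cv2.Laplacian(cv2.GaussianBlur(A,(0,0),1),5),cv2.Laplacian(cv2.GaussianBlur(B,(0,0),1),5))
s0=np.load('side0.npz');t0=np.load('top0.npz');t2=np.load('top22.npz')
print('pick',cc(s0,D[0],(255,282,305,380)))
a=np.hstack([cv2.resize(np.ascontiguousarray(i[y:y+40,x:x+45,::-1]),None,fx=4,fy=6) for y,x in((145,262),(305,372)) for i in(s0['img'],D[0]['img'])])
cv2.imwrite('pics/by.png',a)
E
```

```text
tray area z pct [0.0019 0.0042 0.0074 0.0088 0.011 ]
pick ((0.3320612773944376, 0.451990867209215), 0.8690609063042535)
```

View pics/by.png

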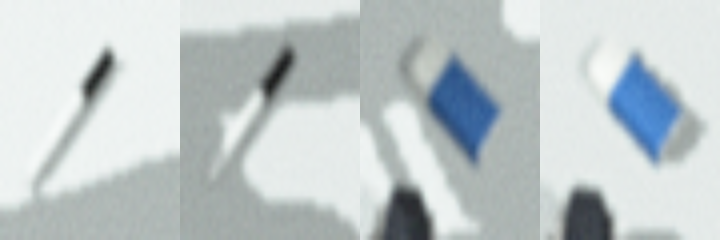

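The pen (first pair) and the eraser (second pair) are at the same pixels before and after. In the tray area nothing stands above about 9–11 mm, so the ring is flat. I hand in.

```bash
python3 -c "
from cell import job
print(job.hand_in())"
```

```text
the job is handed in; nothing more can be done
None
```

The ring is out of the magnifier and lying flat in the white tray; I handed the job in at about 27.5 s of the 61 s allowed. I got the blade under the wire in the notch, with about 5 N on it, and lifted the end out over the rim. Then I laid the pick back at its old place on the desk, pulled the ring out by its end and set it in the tray.

**Last checks**
- **Ring:** it shows as a flat ellipse inside the tray, and nothing in that area reads above about 9–11 mm. My automatic ring fit in the tray failed because it also picked up points on the gripper, so the picture and the heights are what I rely on.
- **Pick, pen and eraser:** the pick is flat within about half a pixel of where it started. The pen and eraser look unmoved in the before-and-after pictures; the raw image differences there were large, which I put down to shadow.
- **Gripper:** it was clear of everything, with the force reading near zero.

**What went wrong or disagreed**
- **Finger tip height:** the real tips sit about 30 mm behind the reported TCP, so my first grip on the pick closed above the handle. I then found the height by touching bare desk, at 18.6 N.
- **Wire grip:** my first grip on the ring end was poor, so I let go and took it again. Even the good grip showed an opening of about 1.4 mm on a 4 mm wire, but it held.
- **Tray contact:** the fingers pressed on the tray floor with up to about 16 N, and with about 11 N as they opened.
- **Glass:** I saw no sign of the pick touching it, but both cameras were blocked during the lift, so that rests on the forces and the computed height.

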